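Strip a seized felt bob from the bench polisher and prove its switch

TASK

The worn felt bob has seized in the spindle of the clamped polisher: work it free by twisting it back and forth while pulling it up, and put it in the green scrap bin, and put every loose wooden heel lying on the bench into the plywood stock crate in a single layer. Then, with the bench clear, flip the polisher's red lock-off lever fully forward (towards the spindle), squeeze the paddle right in against the barrel and hold it for about three seconds, let it go, and flip the lever fully back so that the polisher is left locked off. Do not run the polisher with the bob still in it, and leave the wax tin and the wax bar where they are.

Things in the scene. Friction and masses are not known exactly. Their poses are not given: they have to be found in the camera images.
- polisher: Cordless right-angle polisher bolted down on a green stand. Origin on the bench under its grip; y runs along the barrel FORWARD to the gear head, z up, x to the side where the paddle is. Black barrel: diameter 44 mm, axis level 85 mm up at x = 0, bare from y = -145 to +55 mm. Battery y -209 to -147, 60 mm wide, 106 mm high. Clamp y 80 to 98, 64 mm wide, 115 mm high. Base 110 x 300 x 10 mm.
- socket (a point): Centre of the spindle socket's mouth on top of the 50 x 50 mm aluminium gear head, 100 mm above the bench, at polisher x = 0, y = +130 mm; axes as the polisher's. The socket is 31 mm deep; the spindle is vertical and locked against turning. Three galled teeth in it, one above the other, catch the bob's cross pin.
- bob_center (a point): Centre of the worn bob's white felt (diameter 36, height 34 mm, brown band), 27 mm above the socket's mouth at the start; z along the arbor up to the felt. The 14 mm steel arbor reaches 58 mm below; its 28 mm cross pin lies along x, 55 mm below. 90 g. A straight pull is blocked.
- bob_tip (a point): Lower end of the bob's arbor. To free it pull up gently (3 to 15 N) while turning about 0.5 rad to each side of its starting angle (stops at 0.58): first clockwise from above, it rises 10 mm; then anticlockwise, 10 mm more; then clockwise, the last. Turning takes little force. Out once it is 32 mm up.
- lockoff (a joint): Angle of the red lock-off lever (rad): 0 = fully back, paddle locked; 1.2 = fully forward, paddle free. It stays where it is left; 1.5 N at its tip moves it.
- lever_tip (a point): Tip of the red lock-off lever, moving with it: a tab 25 mm long, 5 mm thick, 20 mm tall that stands out from the paddle's outer face, 85 mm above the bench, on a vertical pivot at polisher x = +36, y = -15 mm. Fully back it leans 0.6 rad backwards from the polisher's x axis, fully forward 0.6 rad forwards.
- paddle (a joint): Angle of the paddle (rad): 0 = let go, 0.06 = right in. Hinged at its front end (polisher y = +60 mm); a spring returns it. While the lever is back it gives only 0.015 to 0.025.
- paddle_press (a point): Outer face of the grey paddle near its free rear end, where to squeeze: polisher x = +39, y = -72 mm, 85 mm above the bench; paddle 30 mm tall, upright. The barrel's other side is at x = -22 mm: 61 mm across at rest, about 53 mm right in. About 8 N brings it right in.
- crate: Shallow plywood stock crate, open on top, 270 (x) x 190 (y) x 55 mm, walls and floor 8 mm, fixed; origin at the centre of its underside on the bench. Empty at the start.
- bin: Green sheet-steel scrap bin, open on top, 160 x 160 x 85 mm, walls 3 mm, fixed; origin at the centre of its underside on the bench.
- wax: Brown bar of polishing wax, 100 x 34 x 30 mm, behind the battery end; origin at its underside. Leave alone.
- tin: Round steel wax tin, diameter 68 mm, 50 mm tall, behind the gear head; origin at its underside. Leave alone.
- heel1_center (a point): Centre of a D-shaped beech shoe heel on a black rubber face, 40 mm tall (z), 56 mm long (x, from -28 flat front to +28 round back), 52 mm wide (y); 90 g. May be absent.
- heel2_center (a point): Centre of a D-shaped beech shoe heel on a black rubber face, 40 mm tall (z), 56 mm long (x, from -28 flat front to +28 round back), 52 mm wide (y); 90 g. May be absent.
- heel3_center (a point): Centre of a D-shaped beech shoe heel on a black rubber face, 40 mm tall (z), 56 mm long (x, from -28 flat front to +28 round back), 52 mm wide (y); 90 g. May be absent.
- heel4_center (a point): Centre of a D-shaped beech shoe heel on a black rubber face, 40 mm tall (z), 56 mm long (x, from -28 flat front to +28 round back), 52 mm wide (y); 90 g. May be absent.
There are look-alikes about, which are no part of the job. Leave any orange or pink look-alike of the part that bears heel2_center alone.

How it is judged:
On the way, in this order (a step that is already met when the one before it is completed fails the run):
1. the bob is in the scrap bin and every heel is in the crate (x of bob_center in the frame of bin between -0.077 and 0.077 m and y of bob_center in the frame of bin between -0.077 and 0.077 m and z of bob_center in the frame of bin between 0 and 0.075 m and x of heel1_center in the frame of crate between -0.125 and 0.125 m and y of heel1_center in the frame of crate between -0.085 and 0.085 m and z of heel1_center in the frame of crate between 0 and 0.055 m and x of heel2_center in the frame of crate between -0.125 and 0.125 m and y of heel2_center in the frame of crate between -0.085 and 0.085 m and z of heel2_center in the frame of crate between 0 and 0.055 m and x of heel3_center in the frame of crate between -0.125 and 0.125 m and y of heel3_center in the frame of crate between -0.085 and 0.085 m and z of heel3_center in the frame of crate between 0 and 0.055 m and x of heel4_center in the frame of crate between -0.125 and 0.125 m and y of heel4_center in the frame of crate between -0.085 and 0.085 m and z of heel4_center in the frame of crate between 0 and 0.055 m), for 0.3 s.
2. the lock-off lever is flipped forward, paddle still out (value of joint lockoff above 0.95 rad and value of joint paddle below 0.02 rad), for 0.1 s.
3. the paddle is squeezed in against the barrel and held for 2 s (value of joint paddle above 0.045 rad), for 2 s.
At the end, for the whole second after the job is handed in: The bob lies in the scrap bin and every heel present lies in the crate, centres inside the walls and below the rim, at rest; lock-off lever back (below 0.2 rad) and paddle out (below 0.015 rad), after the paddle was held in (above 0.045 rad) for 2 s (all of step 1 and value of joint lockoff below 0.2 rad and value of joint paddle below 0.015 rad and linear speed of each of bob, heel1, heel2, heel3, heel4 below 0.03 m/s); the robot touches nothing.
It fails at once if the paddle is squeezed while the bob is still in the spindle (value of joint paddle above 0.03 rad and distance between bob_center and socket below 0.05 m).
It fails at once if the wax tin or the wax bar is pushed more than 4 cm (distance of any of wax, tin from where it was at the start of the episode above 0.04 m).
Of heel1, heel2, heel3, heel4 only 2 to 4 are there at a start; the rules pass over those that are not, and their reading is None.
At some moment in a run one of heel1, heel2, heel3, heel4 may be knocked a few centimetres aside while the robot is not near it.
Once in a run the grip may slacken for a moment while it holds something.
It also fails if it takes over 210 s, if anything falls off the work surface, if the arm or the gripper's body presses on something with over 40 N, if the wrist force passes 120 N, or if a joint passes its speed limit or range.

ROBOT

A 6-joint arm with a two-finger parallel gripper is mounted at the origin on the work surface. World frame = base frame: x ahead of the robot, y to its left, z up, the work surface at z = 0. Lengths are in m, angles in rad, forces in N, time in s.
With the tool pointing down it reaches from about 0.375 to 0.975 m from the base axis. Payload 3.8 kg.
Tool frame: the origin (TCP) lies midway between the tips of the shut fingers; the grasp point (between the pads) lies 19 mm behind it; z points along the fingers, y is the line along which they close (so a half turn about z gives the same grasp; the last joint's range is limited). The gripper opens to 88 mm and grips with 3 to 60 N. Pads are 18 mm wide; open, the fingers measure 123 mm over their backs; the gripper's body (75 mm by 187 mm) begins 45 mm behind the grasp point.
Start: joints at [-1.235, 0.264, 1.604, -0, 1.274, -0.037], TCP at [0.246, -0.629, 0.239] pointing down, gripper open.
Joint ranges: [-2.63, 2.63], [-0.94, 2.18], [0.31, 2.57], [-1.31, 4.45], [0, 2.66], [-2.55, 2.55]. Speed limits (rad/s): [2.57, 2.57, 3.14, 3.14, 3.14, 3.14].

INTERFACE

Orientations are given as a unit quaternion [x, y, z, w].
In Python, from plant import readout, viewer, hand_in gives the robot as it stands.
- The arm moves only by the tool arm_command, never from a script. Its argument "rows" is a list of rows, each a list of 3 entries, a list of its own where there are three numbers: the turn, a rotation vector about the tool's x, y, z in units of 0.1 rad (1.0 is 0.1 rad), then the shift along the tool's x, y, z in units of 0.04 m (1.0 is 0.04 m), then the opening, from -1 (shut) to 1 (fully open). A call has exactly 5 rows; each row shifts and turns the commanded pose from where the row before left it, along the tool's axes as they then stand; what a row does not reach is not made up. A row lasts 1/12 s, in which the tool goes at most 41.7 mm and 7.16 degrees, less where a joint would pass 70% of its speed; a pose out of reach is approached as far as the arm can. A call with a number of a shift or a turn outside -1 to 1 is refused whole. A call with a gripper value outside its range is refused whole. The fingers move at their own pace and stop on an object; the grip force is fixed at half the most. Time passes only in rows, so rows that do not move let the fingers close, or fill a call up. It gives the time, the measured TCP pose, the force, the opening and the grip force at its end, in the units of the state.
- readout.get_obs(): the state, without advancing time (a new reading comes with each control period).
- viewer.camera(name): name is "scene" or "side" or "wrist"; returns a dict with "img" (420x560x3 uint8, red, green, blue), "vertical_fov" (degrees; the focal length in pixels is half the picture's height over the tangent of half this angle, whatever the lens; pixels are square), "cx", "cy" (the principal point, pixels), "dist_coeffs" ([k1, k2, p1, p2, k3] as OpenCV has them; the pictures are not rectified), "R" (3x3) and "t" (3): a world point X has camera coordinates R X + t. Camera axes: x right, y down, z forward; pixel columns grow to the right and rows downward; lengths in m; the calibration is good to about 2 mm. A picture is of the moment at which its call begins. There is no depth.
- hand_in(): hands the job in; it is judged then, once.
Trained networks look in a picture, given as the dict that the camera call returned (one of the last four; its "shot" number tells which), for a name from the list of things; names that differ only in an ending like _2 or _b are one class to them, and where a whole thing is asked for, a point or a joint stands for the part that bears it (a point fixed in the world has none). Each returns a list of dicts, best first, with "confidence" (0 to 1); they miss things now and then, are a little off and sometimes report something else, mostly with a low value. They report only what shows in the picture. A call takes as long as a camera call. They do not tell look-alikes from the thing itself.
- viewer.cut_out(picture, query): "pixels" (420x560 bool, what is visible of it) and "bbox" ([left, top, width, height] in pixels, round what is visible of it).
- viewer.pinpoint(picture, query): "xy" ([column, row] in pixels: a listed point, or the origin of a listed thing).
The state is a dict: "time": time; "joint_positions": joint angles; "joint_velocities": joint speeds; "joint_efforts": joint torques, N m; "eef_pos": TCP position; "eef_rot": TCP orientation; "ft_force": force on the tool from outside, world axes, zero at the start; "ft_torque": the same for the moment, N m; "width": finger opening in m; "gripper_force": force on a finger pad.
Only numpy, scipy, OpenCV 4.12 (cv2) and the standard library are available. Lean on these libraries where they do the work, as an engineer would, in place of code of your own. Each camera call takes 0.05 s, during which the arm holds its last target. There are 200 camera calls.

## Working session

There is one attempt and no reset: what is moved stays moved. The work goes in short steps, Python scripts to look and compute and a tool call to move; the robot and the scene stay as the last step left them, time stands still between calls to the robot, and variables do not carry over. Pictures are saved under pics/ and viewed, at most 17 in all, crops included, and the job is handed in when it is done.

Besides the shell and the picture viewer there is one more tool, called after ">>>" as name(argument=value, ...), one argument or row to a line, values as JSON. arm_command: Moves the arm, as the interface text tells. Shifts and turns lie within -1 to 1; 1 stands for 0.04 m of shift or 0.1 rad of turn. Its arguments: {"type":"object","properties":{"rows":{"type":"array","items":{"type":"array"}}},"required":["rows"]}

```bash
ls; mkdir -p pics; python3 - <<'E'
from plant import readout, viewer
import cv2,pickle
o=readout.get_obs();print(o)
for n in("scene","side"):
    c=viewer.camera(n);cv2.imwrite(f"pics/{n}0.png",c["img"][...,::-1])
    print(n,c["vertical_fov"],c["cx"],c["cy"],c["dist_coeffs"],c["R"],c["t"])
    for q in("polisher","socket","bob_center","lever_tip","paddle_press","crate","bin","wax","tin","heel1_center"):
        print(q,[( [round(float(v)) for v in d["xy"]],round(d["confidence"],2)) for d in viewer.pinpoint(c,q)])
E
```

```text
pics
{'time': 0.0, 'joint_positions': array([-1.23490663e+00,  2.64725904e-01,  1.60534923e+00, -7.55821665e-06,
        1.27373195e+00, -3.68928285e-02]), 'joint_velocities': array([-0.00034856,  0.00115213, -0.00026177, -0.00177301, -0.00020835,
       -0.00142349]), 'joint_efforts': array([ 1.64130420e-04, -5.02108812e+01, -3.56877172e+01,  7.26936548e-02,
        2.91347044e-02, -1.42870795e-04]), 'eef_pos': array([ 0.24560612, -0.62796619,  0.23741977]), 'eef_rot': array([ 9.82678574e-01,  1.85314853e-01, -1.68482891e-04, -1.09432575e-03]), 'ft_force': array([0.3129924 , 0.49770878, 0.81446201]), 'ft_torque': array([ 0.01622747, -0.05092198,  0.00420088]), 'gripper_force': 0.0, 'width': 0.08809242378850926}
scene 46.41482739444956 281.5271202197454 202.11125512950807 [0.01050342 0.         0.         0.         0.        ] [[ 0.12293989  0.99240657 -0.00387081]
 [ 0.80346584 -0.10182172 -0.58657905]
 [-0.58251904  0.0690039  -0.80988273]] [-0.05329396 -0.33322252  1.4620212 ]
polisher [([295, 259], 0.7)]
socket [([355, 219], 0.61)]
bob_center [([356, 205], 0.64), ([298, 255], 0.31)]
lever_tip [([294, 262], 0.61)]
paddle_press []
crate [([140, 230], 0.65)]
bin [([431, 252], 0.83)]
wax [([171, 314], 0.77)]
tin [([360, 305], 0.56)]
heel1_center []
side 44.89332725557852 272.6998124326227 204.16508840529718 [-0.08643131  0.          0.          0.          0.        ] [[-0.88656685 -0.4623663  -0.01471798]
 [-0.29033912  0.58091794 -0.76041932]
 [ 0.36014221 -0.66988936 -0.64926562]] [0.46849588 0.21942557 1.2162233 ]
polisher [([256, 225], 0.97)]
socket [([239, 235], 0.69)]
bob_center [([239, 224], 0.75)]
lever_tip [([238, 195], 0.57), ([281, 262], 0.42)]
paddle_press [([253, 185], 0.82)]
crate [([346, 167], 0.64)]
bin [([185, 298], 0.58), ([280, 261], 0.47)]
wax [([270, 163], 0.55)]
tin [([192, 239], 0.91), ([342, 168], 0.62)]
heel1_center [([284, 262], 0.59)]
```

View pics/scene0.png

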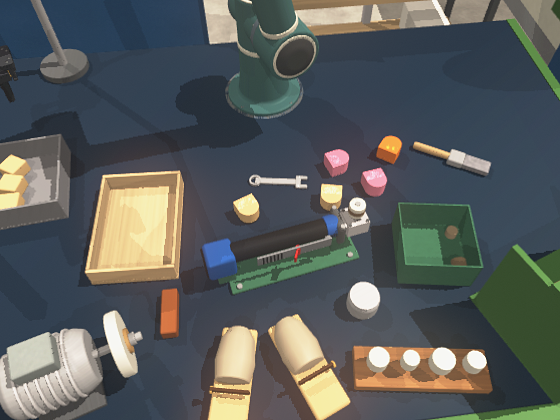

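View pics/side0.png

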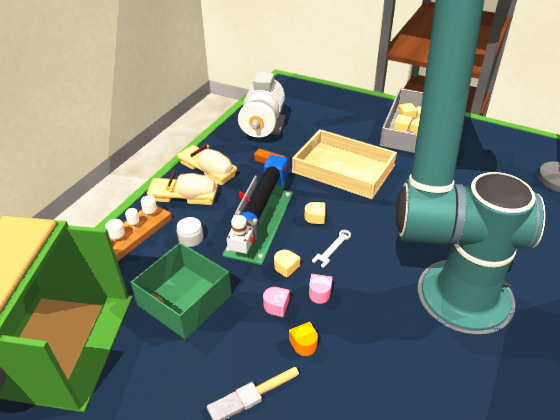

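The scene view shows the arm base at the top. The polisher runs from its battery at (219,257) to the bob at (356,206). The crate is at (138,228), the bin at (437,243), and the two beech heels at (247,208) and (331,195). The pink and orange look-alikes are at (337,161), (373,182) and (389,149). The side view shows the same two beech heels, at (315,212) and (287,262).

```bash
cat > h.py <<'E'
import numpy as np,cv2
from plant import readout, viewer
from scipy.spatial.transform import Rotation as Rot
def K(c):
    f=210/np.tan(np.radians(c["vertical_fov"])/2);return np.array([[f,0,c["cx"]],[0,f,c["cy"]],[0,0,1]])
def ray(c,p):
    u=cv2.undistortPoints(np.array([[p]],float),K(c),np.array(c["dist_coeffs"],float))[0,0]
    R=np.array(c["R"]);return -R.T@c["t"],R.T@np.array([u[0],u[1],1])
def atz(c,p,z):
    o,d=ray(c,p);return o+d*(z-o[2])/d[2]
def tri(cps):
    A=np.zeros((3,3));b=np.zeros(3)
    for c,p in cps:
        o,d=ray(c,p);d=d/np.linalg.norm(d);M=np.eye(3)-np.outer(d,d);A+=M;b+=M@o
    return np.linalg.solve(A,b)
def proj(c,X):
    r,_=cv2.Rodrigues(np.array(c["R"]));return cv2.projectPoints(np.array(X,float).reshape(-1,3),r,np.array(c["t"],float),K(c),np.array(c["dist_coeffs"],float))[0][:,0]
def st():
    o=readout.get_obs();print(round(o["time"],2),o["eef_pos"].round(4),Rot.from_quat(o["eef_rot"]).as_matrix().round(3).tolist(),o["ft_force"].round(1),round(o["width"],4),round(o["gripper_force"],1),o["joint_positions"].round(2));return o
E
python3 - <<'E'
from h import *
import pickle
S=viewer.camera("scene");D=viewer.camera("side");pickle.dump((S,D),open("sd.pkl","wb"))
np.set_printoptions(precision=4,suppress=True)
def T(n,a,b,z):
    print(n,tri([(S,a),(D,b)]) if b else '',atz(S,a,z),atz(D,b,z) if b else '')
T("bob",(356,205),(239,224),.127);T("socket",(355,219),(239,235),.1)
T("pol",(295,259),(256,225),0);T("crate",(140,230),(346,167),0);T("bin",(431,252),(185,298),0)
T("tin",(360,305),(192,239),0);T("wax",(171,314),(270,163),0)
T("h1",(247,208),(315,212),.02);T("h2",(331,195),(287,262),.02)
for n,c in(("scene",S),("side",D)):
  for q in("heel1_center","polisher","bob_center","crate","bin","lever_tip"):
    for d in viewer.cut_out(c,q):
        m=d["pixels"].astype(np.uint8);r=cv2.minAreaRect(cv2.findNonZero(m));print(n,q,round(d["confidence"],2),d["bbox"],int(m.sum()),cv2.boxPoints(r).round().tolist())
E
```

```text
bob [0.5395 0.1488 0.1338] [0.5342 0.1501 0.127 ] [0.5439 0.1433 0.127 ]
socket [0.5456 0.148  0.0922] [0.5523 0.1473 0.1   ] [0.54  0.153 0.1  ]
pol [ 0.5771  0.0117 -0.0005] [0.5791 0.0132 0.    ] [0.5757 0.01   0.    ]
crate [ 0.4513 -0.347   0.0024] [ 0.4542 -0.344  -0.    ] [ 0.4507 -0.3565  0.    ]
bin [0.6015 0.3222 0.0077] [0.6    0.3281 0.    ] [0.6036 0.3147 0.    ]
tin [ 0.7067  0.1363 -0.0024] [0.7086 0.1367 0.    ] [ 0.7043  0.1372 -0.    ]
wax [ 0.6782 -0.2685 -0.0006] [ 0.6784 -0.2685  0.    ] [ 0.6778 -0.2676  0.    ]
h1 [ 0.4402 -0.085   0.0263] [ 0.4364 -0.0845  0.02  ] [ 0.4426 -0.0925  0.02  ]
h2 [0.4264 0.1215 0.0269] [0.4233 0.1243 0.02  ] [0.4281 0.1137 0.02  ]
scene polisher 0.92 [197.9, 208.9, 172.1, 84.0] 7779 [[198.0, 246.0], [362.0, 197.0], [378.0, 253.0], [214.0, 301.0]]
scene bob_center 0.78 [350.9, 193.2, 16.1, 31.0] 324 [[348.0, 198.0], [365.0, 198.0], [365.0, 221.0], [348.0, 221.0]]
scene bob_center 0.6 [348.6, 282.0, 30.8, 39.9] 1015 [[341.0, 313.0], [353.0, 278.0], [384.0, 288.0], [372.0, 323.0]]
scene crate 0.86 [85.6, 171.4, 94.4, 114.6] 9522 [[85
[... 615 characters left out ...]
85.0]]
side heel1_center 0.22 [253.0, 149.7, 20.8, 12.7] 180 [[252.0, 159.0], [256.0, 147.0], [272.0, 153.0], [267.0, 165.0]]
side polisher 0.96 [222.2, 153.7, 72.1, 108.6] 3965 [[215.0, 254.0], [259.0, 147.0], [304.0, 165.0], [259.0, 272.0]]
side polisher 0.22 [303.8, 203.8, 18.0, 22.2] 441 [[304.0, 203.0], [324.0, 203.0], [324.0, 225.0], [304.0, 225.0]]
side bob_center 0.76 [231.0, 216.2, 10.9, 19.9] 239 [[231.0, 216.0], [245.0, 216.0], [245.0, 235.0], [231.0, 235.0]]
side crate 0.96 [292.6, 129.7, 102.9, 72.1] 4570 [[288.0, 172.0], [305.0, 121.0], [398.0, 152.0], [381.0, 204.0]]
side bin 0.87 [131.1, 241.0, 101.0, 98.9] 5930 [[123.0, 290.0], [184.0, 229.0], [240.0, 285.0], [179.0, 346.0]]
```

>>> arm_command(
  rows=[
    [[0,0,0.746],[0,0,-0.6],1],
    [[0,0,0.746],[0,0,-0.6],1],
    [[0,0,0.746],[0,0,-0.6],1],
    [[0,0,0.746],[0,0,-0.6],1],
    [[0,0,0.746],[0,0,-0.6],1],
  ],
)

```text
time: 2.22
eef_pos: [0.2458, -0.6285, 0.3598]
eef_rot: [1.0, -0.002, -0.0, -0.0]
ft_force: [0.8, 0.5, -0.2]
width: 0.0881
gripper_force: 0.0
```

>>> arm_command(
  rows=[
    [[0,0,0],[0.25,-0.8,-0.1],1],
    [[0,0,0],[0.25,-0.8,-0.1],1],
    [[0,0,0],[0.25,-0.8,-0.1],1],
    [[0,0,0],[0.25,-0.8,-0.1],1],
    [[0,0,0],[0.25,-0.8,-0.1],1],
  ],
)

```text
time: 2.63
eef_pos: [0.296, -0.4672, 0.3789]
eef_rot: [1.0, -0.0, 0.0, 0.0]
ft_force: [0.5, 0.3, -0.3]
width: 0.0882
gripper_force: 0.0
```

>>> arm_command(
  rows=[
    [[0,0,0],[0.25,-0.8,-0.1],1],
    [[0,0,0],[0.25,-0.8,-0.1],1],
    [[0,0,0],[0.25,-0.8,-0.1],1],
    [[0,0,0],[0.25,-0.8,-0.1],1],
    [[0,0,0],[0.25,-0.8,-0.1],1],
  ],
)

```text
time: 3.05
eef_pos: [0.346, -0.3071, 0.3991]
eef_rot: [1.0, -0.0, 0.0, 0.0]
ft_force: [0.1, -0.0, 0.1]
width: 0.088
gripper_force: 0.0
```

>>> arm_command(
  rows=[
    [[0,0,0],[0.25,-0.8,-0.1],1],
    [[0,0,0],[0.25,-0.8,-0.1],1],
    [[0,0,0],[0.25,-0.8,-0.1],1],
    [[0,0,0],[0.25,-0.8,-0.1],1],
    [[0,0,0],[0.25,-0.8,-0.1],1],
  ],
)

```text
time: 3.47
eef_pos: [0.3959, -0.1471, 0.4192]
eef_rot: [1.0, -0.0, 0.0, 0.0]
ft_force: [1.0, 0.4, 0.3]
width: 0.088
gripper_force: 0.0
```

>>> arm_command(
  rows=[
    [[0,0,0],[0.25,-0.8,-0.1],1],
    [[0,0,0],[0.25,-0.8,-0.1],1],
    [[0,0,0],[0.25,-0.8,-0.1],1],
    [[0,0,0],[0.25,-0.8,-0.1],1],
    [[0,0,0],[0.25,-0.8,-0.1],1],
  ],
)

```text
time: 3.88
eef_pos: [0.446, 0.013, 0.4393]
eef_rot: [1.0, -0.0, 0.001, 0.0]
ft_force: [0.1, -0.8, -0.5]
width: 0.0886
gripper_force: 0.0
```

```bash
python3 - <<'E'
from h import *
import pickle
np.set_printoptions(precision=4,suppress=True)
st();c=viewer.camera("wrist");pickle.dump(c,open("w1.pkl","wb"));cv2.imwrite("pics/w1.png",c["img"][...,::-1])
print(c["vertical_fov"],c["dist_coeffs"],-c["R"].T@c["t"],c["R"])
for q,z in(("polisher",0),("socket",.1),("bob_center",.127),("lever_tip",.085),("paddle_press",.085),("heel1_center",.02),("bin",0),("crate",0)):
    print(q,[(np.round(d["xy"]),round(d["confidence"],2),atz(c,d["xy"],z)) for d in viewer.pinpoint(c,q)])
E
```

```text
3.88 [0.446  0.013  0.4393] [[1.0, -0.0, 0.001], [-0.0, -1.0, -0.0], [0.001, 0.0, -1.0]] [ 0.1 -0.8 -0.5] 0.0886 0.0 [-0.03 -0.24  1.75 -0.    1.63  1.54]
61.48040057700152 [-0.0866  0.      0.      0.      0.    ] [0.5213 0.0136 0.5849] [[ 0.0003 -1.      0.0013]
 [-0.9564  0.0001  0.2922]
 [-0.2922 -0.0013 -0.9564]]
polisher [(array([276.,  72.]), 0.94, array([0.5704, 0.0208, 0.    ]))]
socket [(array([180.,  88.]), 0.91, array([0.5429, 0.1467, 0.1   ])), (array([326.,  32.]), 0.74, array([ 0.6122, -0.044 ,  0.1   ]))]
bob_center [(array([175.,  90.]), 0.62, array([0.5404, 0.1452, 0.127 ]))]
lever_tip [(array([285.,  19.]), 0.59, array([0.63  , 0.0083, 0.085 ]))]
paddle_press [(array([326.,  32.]), 0.68, array([ 0.6147, -0.0453,  0.085 ])), (array([491., 148.]), 0.32, array([ 0.4654, -0.2923,  0.085 ])), (array([214., 165.]), 0.19, array([0.4387, 0.1082, 0.085 ]))]
heel1_center []
bin [(array([86., 55.]), 0.95, array([0.6025, 0.3234, 0.    ]))]
crate [(array([489., 147.]), 0.57, array([ 0.4575, -0.341 ,  0.    ]))]
```

View pics/w1.png

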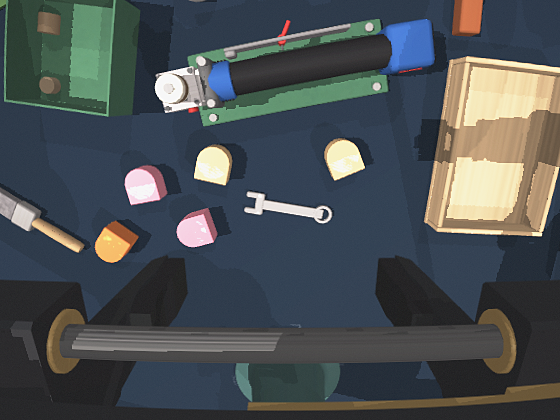

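The wrist view shows beech heels at (213,165) and (344,160), with the flat sides at the bottom and slightly rotated. The bob is at (172,89), the red lever at (285,32) leaning back, and the empty crate is on the right with a shadow across it.

```bash
python3 - <<'E'
from h import *
import pickle
np.set_printoptions(precision=4,suppress=True)
c=pickle.load(open("w1.pkl","rb"));hsv=cv2.cvtColor(c["img"],cv2.COLOR_RGB2HSV)
def up(pts,z): return np.array([atz(c,p,z)[:2] for p in pts],np.float32)
def rect(m,x0,y0,x1,y1,z,n):
    k=np.zeros_like(m);k[y0:y1,x0:x1]=m[y0:y1,x0:x1]
    k=cv2.morphologyEx(k,cv2.MORPH_OPEN,np.ones((3,3),np.uint8))
    p=cv2.findNonZero(k)[:,0];h=cv2.convexHull(p)[:,0]
    P=up(h,z);r=cv2.minAreaRect(P);print(n,len(p),r,cv2.boxPoints(r).tolist())
    return P
m=((hsv[...,0]>12)&(hsv[...,0]<34)&(hsv[...,1]>40)&(hsv[...,1]<170)&(hsv[...,2]>150)).astype(np.uint8)
rect(m,190,140,240,190,.04,"hA");rect(m,320,132,370,186,.04,"hB")
g=((hsv[...,0]>40)&(hsv[...,0]<95)&(hsv[...,1]>90)&(hsv[...,2]>50)).astype(np.uint8)
rect(g,192,10,392,128,.01,"base")
cv2.imwrite("pics/zz.png",np.hstack([m*255,g*255]))
k=((hsv[...,0]>105)&(hsv[...,0]<125)&(hsv[...,1]>150)&(hsv[...,2]>120)).astype(np.uint8)
rect(k,370,10,450,85,.106,"batt")
s=pickle.load(open("sd.pkl","rb"))[0]
# crate, rim corners in wrist image
print("crate rim",up([(453,57),(427,226),(543,236)],.055).tolist(),"bin rim",up([(4,100),(133,115),(138,0)],.085).tolist())
# scene crate corners rim
print("scene crate rim",[atz(s,p,.055)[:2].round(4).tolist() for p in((103,174),(184,172),(181,278),(88,282))])
print("scene bin rim",[atz(s,p,.085)[:2].round(4).tolist() for p in((397,203),(472,205),(482,270),(395,268))])
E
```

```text
hA 703 ((0.4314989745616913, 0.1194673627614975), (0.05166478082537651, 0.056345708668231964), 76.53199005126953) [[0.398084431886673, 0.10090689361095428], [0.4528806507587433, 0.08778383582830429], [0.4649135172367096, 0.1380278319120407], [0.4101172983646393, 0.1511508822441101]]
hB 851 ((0.4431608319282532, -0.08215580880641937), (0.059934426099061966, 0.053087614476680756), 23.434715270996094) [[0.4051089286804199, -0.0697195753455162], [0.4262220859527588, -0.11842819303274155], [0.4812127351760864, -0.09459204226732254], [0.46009957790374756, -0.0458834245800972]]Traceback (most recent call last):
  File "<stdin>", line 15, in <module>
  File "<stdin>", line 9, in rect
TypeError: 'NoneType' object is not subscriptable
```

```bash
python3 - <<'E'
from h import *
import pickle
from scipy.optimize import minimize
np.set_printoptions(precision=4,suppress=True)
c=pickle.load(open("w1.pkl","rb"));s,d=pickle.load(open("sd.pkl","rb"))
hsv=cv2.cvtColor(c["img"],cv2.COLOR_RGB2HSV)
for p in((300,120),(250,115),(205,60),(420,40),(340,95)):print(p,hsv[p[1],p[0]])
def up(c,pts,z): return np.array([atz(c,p,z)[:2] for p in pts])
print("base",up(c,[(203,125),(388,90),(380,20)],.01).tolist())
print("base scene",up(s,[(234,291),(359,262)],.01).tolist())
print("batt",up(c,[(387,28),(430,20),(433,65)],.106).tolist())
print("head",up(c,[(155,76),(163,112),(201,105)],.1).tolist(), 'lever base/tip',up(c,[(281,42),(289,21)],.095).tolist())
print("crate rim",up(c,[(453,57),(427,226),(543,236)],.055).tolist(),"bin rim",up(c,[(4,100),(133,115),(138,0)],.085).tolist())
print("scene crate rim",up(s,((103,174),(184,172),(181,278),(88,282)),.055).tolist())
print("scene bin rim",up(s,((397,203),(472,205),(482,270),(395,268)),.085).tolist())
# heels: silhouette fit
a=np.linspace(-np.pi/2,np.pi/2,12);D=np.r_[np.c_[.002+.026*np.cos(a),.026*np.sin(a)],[[-.028,.026],[-.028,-.026]]]
m=((hsv[...,0]>12)&(hsv[...,0]<34)&(hsv[...,1]>35)&(hsv[...,2]>80)).astype(np.uint8)
for n,b,g in(("hA",(190,140,240,190),(.431,.1195,-.2)),("hB",(320,132,370,186),(.442,-.082,.35))):
    k=np.zeros_like(m);k[b[1]:b[3],b[0]:b[2]]=m[b[1]:b[3],b[0]:b[2]]
    K4=cv2.GaussianBlur(k.astype(np.float32),(0,0),.7)
    def cost(v):
        R=np.array([[np.cos(v[2]),-np.sin(v[2])],[np.sin(v[2]),np.cos(v[2])]]);q=D@R.T+v[:2]
        P=proj(c,np.r_[np.c_[q,np.full(len(q),.04)],np.c_[q,np.full(len(q),.004)]])
        h=cv2.convexHull((P*16).astype(np.int32).reshape(-1,1,2));im=np.zeros(m.shape,np.uint8);cv2.fillConvexPoly(im,h,255,cv2.LINE_AA,4)
        return float(np.abs(cv2.GaussianBlur(im.astype(np.float32)/255,(0,0),.7)-K4).sum())
    best=min((minimize(cost,(g[0],g[1],y),method="Nelder-Mead",options=dict(initial_simplex=[(g[0],g[1],y),(g[0]+.008,g[1],y),(g[0],g[1]+.008,y),(g[0],g[1],y+.15)])) for y in np.arange(-.5,.6,.2)),key=lambda r:r.fun)
    print(n,best.x,best.fun,k.sum())
E
```

```text
(300, 120) [107 100  79]
(250, 115) [ 69  86 155]
(205, 60) [ 13  17 182]
(420, 40) [109 165 195]
(340, 95) [ 70  86 148]
base [[0.4902167711266965, 0.13745880669832491], [0.5448587756771959, -0.15490426589334944], [0.6471550591893571, -0.13617265988266847]]
base scene [[0.6466371674655644, -0.13076693185526309], [0.6103615591141879, 0.15482248067990334]]
batt [[0.6168643805382643, -0.12061706565437177], [0.6284547620570601, -0.17560098814741998], [0.5737266549171072, -0.18420859722123642]]
head [[0.55938403021554, 0.17854956484425566], [0.5128973106494263, 0.1714019755238544], [0.521277972019166, 0.11934784830596826]] lever base/tip [[0.6000263959179228, 0.012982635218640359], [0.6255443533919808, 0.002792801510116875]]
crate rim [[0.5913897626162842, -0.23406086520332312], [0.3349267946295363, -0.22296165940433357], [0.3158949946681837, -0.43201538682239327]] bin rim [[0.5369218092856785, 0.41273328812309656], [0.5093607911162145, 0.2193625213556513], [0.6574696973102254, 0.19975751651480772]]
scene crate rim [[0.3148585283437143, -0.4268934680978391], [0.33345336805733994, -0.2295374775216082], [0.6246235873484002, -0.2378247894892383], [0.6093860912757363, -0.431951081456859]]
scene bin rim [[0.5115950145862646, 0.2548515956125375], [0.5382789782566543, 0.4211132491657526], [0.6997014371802027, 0.38395890555783285], [0.6729819385943414, 0.2075473773250065]]
hA [ 0.4319  0.1193 -0.2537] 364.31793212890625 939
hB [ 0.4414 -0.0836  0.4622] 332.2061462402344 957
```

>>> arm_command(
  rows=[
    [[0,0,-0.875],[0,0,0.2],1],
    [[0,0,-0.875],[0,0,0.2],1],
    [[0,0,-0.875],[0,0,0.2],1],
    [[0,0,-0.875],[0,0,0.2],1],
    [[0,0,-0.875],[0,0,0.2],1],
  ],
)

```text
time: 4.75
eef_pos: [0.4458, 0.0102, 0.3983]
eef_rot: [0.976, 0.218, 0.0, 0.0]
ft_force: [0.1, -0.6, -1.0]
width: 0.0882
gripper_force: 0.0
```

>>> arm_command(
  rows=[
    [[0,0,-0.875],[0,0,0.2],1],
    [[0,0,-0.875],[0,0,0.2],1],
    [[0,0,-0.875],[0,0,0.2],1],
    [[0,0,-0.875],[0,0,0.2],1],
    [[0,0,-0.875],[0,0,0.2],1],
  ],
)

```text
time: 5.17
eef_pos: [0.4458, 0.0102, 0.3583]
eef_rot: [0.905, 0.425, 0.0, 0.0]
ft_force: [-0.5, -0.3, -0.5]
width: 0.0883
gripper_force: 0.0
```

>>> arm_command(
  rows=[
    [[0,0,-0.875],[0,0,0.2],1],
    [[0,0,-0.875],[0,0,0.2],1],
    [[0,0,-0.875],[0,0,0.2],1],
    [[0,0,-0.875],[0,0,0.2],1],
    [[0,0,-0.875],[0,0,0.2],1],
  ],
)

```text
time: 5.58
eef_pos: [0.4458, 0.0102, 0.3183]
eef_rot: [0.792, 0.611, -0.0, 0.0]
ft_force: [0.5, 0.2, 0.4]
width: 0.0882
gripper_force: 0.0
```

>>> arm_command(
  rows=[
    [[0,0,-0.875],[0,0,0.2],1],
    [[0,0,-0.875],[0,0,0.2],1],
    [[0,0,-0.875],[0,0,0.2],1],
    [[0,0,-0.875],[0,0,0.2],1],
    [[0,0,-0.875],[0,0,0.2],1],
  ],
)

```text
time: 6.0
eef_pos: [0.4458, 0.0102, 0.2783]
eef_rot: [0.64, 0.768, -0.0, 0.0]
ft_force: [-0.7, 0.4, 0.7]
width: 0.0879
gripper_force: 0.0
```

>>> arm_command(
  rows=[
    [[0,0,0],[0.572,0.588,0],1],
    [[0,0,0],[0.572,0.588,0],1],
    [[0,0,0],[0.572,0.588,0],1],
    [[0,0,0],[0.572,0.588,0],1],
    [[0,0,0],[0.572,0.588,0],1],
  ],
)

```text
time: 6.42
eef_pos: [0.5422, 0.1448, 0.2787]
eef_rot: [0.642, 0.767, -0.0, 0.0]
ft_force: [0.4, -0.3, -0.0]
width: 0.0877
gripper_force: 0.0
```

```bash
python3 - <<'E'
from h import *
import pickle
np.set_printoptions(precision=4,suppress=True)
st();c=viewer.camera("wrist");pickle.dump(c,open("w2.pkl","wb"));cv2.imwrite("pics/w2.png",c["img"][...,::-1])
for q,z in(("polisher",0),("socket",.1),("bob_center",.127),("lever_tip",.085),("paddle_press",.085),("bin",0)):
    print(q,[(np.round(d["xy"]),round(d["confidence"],2),atz(c,d["xy"],z)) for d in viewer.pinpoint(c,q)])
E
```

```text
6.42 [0.5422 0.1448 0.2787] [[-0.176, 0.984, 0.0], [0.984, 0.176, -0.0], [-0.0, 0.0, -1.0]] [ 0.4 -0.3 -0. ] 0.0877 0.0 [ 0.22  0.03  1.8  -0.    1.31  0.04]
polisher [(array([284., 262.]), 0.57, array([0.5675, 0.024 , 0.    ]))]
socket [(array([283., 186.]), 0.67, array([0.5438, 0.147 , 0.1   ]))]
bob_center [(array([284., 189.]), 0.93, array([0.5435, 0.1504, 0.127 ]))]
lever_tip [(array([334., 318.]), 0.59, array([0.6278, 0.0048, 0.085 ]))]
paddle_press [(array([319., 354.]), 0.75, array([ 0.6211, -0.0465,  0.085 ]))]
bin [(array([359.,  22.]), 0.87, array([0.5979, 0.323 , 0.    ])), (array([179., 325.]), 0.69, array([ 0.4391, -0.0997,  0.    ]))]
```

View pics/w2.png

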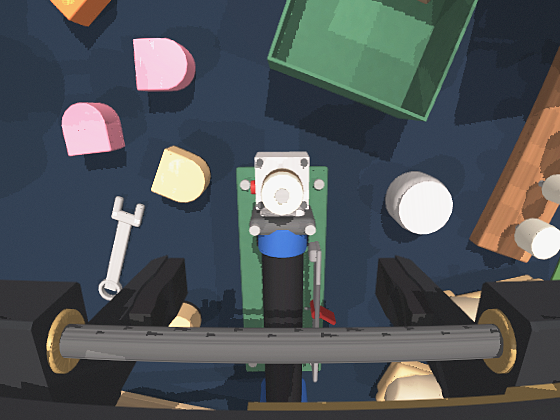

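The wrist view is square to the polisher. The bob's felt is centred at (283,190), the clamp is just below it, and the red lever at (322,315) leans back. Next I descend on the bob and grip it.

>>> arm_command(
  rows=[
    [[0,0,0],[0.018,0.011,0.5],1],
    [[0,0,0],[0.018,0.011,0.5],1],
    [[0,0,0],[0.018,0.011,0.5],1],
    [[0,0,0],[0.018,0.011,0.5],1],
    [[0,0,0],[0.018,0.011,0.5],1],
  ],
)

```text
time: 7.18
eef_pos: [0.5425, 0.1475, 0.1785]
eef_rot: [0.642, 0.767, 0.0, 0.0]
ft_force: [-0.3, -0.3, 0.4]
width: 0.0883
gripper_force: 0.0
```

>>> arm_command(
  rows=[
    [[0,0,0],[0,0,0.4],1],
    [[0,0,0],[0,0,0.4],1],
    [[0,0,0],[0,0,0.4],1],
    [[0,0,0],[0,0,0.4],1],
    [[0,0,0],[0,0,0.15],1],
  ],
)

```text
time: 7.6
eef_pos: [0.5409, 0.1472, 0.1067]
eef_rot: [0.642, 0.767, -0.001, -0.001]
ft_force: [0.0, -1.2, -0.3]
width: 0.0883
gripper_force: 0.0
```

>>> arm_command(
  rows=[
    [[0,0,0],[0,0,0],-1],
    [[0,0,0],[0,0,0],-1],
    [[0,0,0],[0,0,0],-1],
    [[0,0,0],[0,0,0],-1],
    [[0,0,0],[0,0,0],-1],
  ],
)

```text
time: 8.02
eef_pos: [0.5437, 0.1489, 0.11]
eef_rot: [0.641, 0.767, 0.001, 0.001]
ft_force: [0.7, -0.9, -0.6]
width: 0.057
gripper_force: 0.0
```

>>> arm_command(
  rows=[
    [[0,0,0],[0,0,0],-1],
    [[0,0,0],[0,0,0],-1],
    [[0,0,0],[0,0,0],-1],
    [[0,0,0],[0,0,0],-1],
    [[0,0,0],[0,0,0],-1],
  ],
)

```text
time: 8.43
eef_pos: [0.5429, 0.1488, 0.1089]
eef_rot: [0.641, 0.768, 0.0, 0.0]
ft_force: [-0.5, -0.1, 1.9]
width: 0.0352
gripper_force: 30.0
```

>>> arm_command(
  rows=[
    [[0,0,0],[0,0,-0.05],-1],
    [[0,0,0],[0,0,-0.05],-1],
    [[0,0,0.5],[0,0,0],-1],
    [[0,0,0.5],[0,0,0],-1],
    [[0,0,0],[0,0,0],-1],
  ],
)

```text
time: 8.85
eef_pos: [0.5423, 0.1481, 0.1108]
eef_rot: [0.679, 0.734, -0.001, -0.0]
ft_force: [3.8, -1.1, -13.0]
width: 0.0354
gripper_force: 30.0
```

>>> arm_command(
  rows=[
    [[0,0,0.8],[0,0,0],-1],
    [[0,0,0.8],[0,0,0],-1],
    [[0,0,0.8],[0,0,0],-1],
    [[0,0,0.8],[0,0,0],-1],
    [[0,0,0.8],[0,0,-0.05],-1],
  ],
)

```text
time: 9.27
eef_pos: [0.5425, 0.1489, 0.115]
eef_rot: [0.812, 0.584, -0.0, -0.0]
ft_force: [-1.5, 1.0, -1.4]
width: 0.0353
gripper_force: 30.0
```

>>> arm_command(
  rows=[
    [[0,0,0],[0,0,-0.05],-1],
    [[0,0,0],[0,0,-0.05],-1],
    [[0,0,0],[0,0,0],-1],
    [[0,0,0],[0,0,0],-1],
    [[0,0,0],[0,0,0],-1],
  ],
)

```text
time: 9.68
eef_pos: [0.5429, 0.1488, 0.1189]
eef_rot: [0.811, 0.585, 0.0, 0.0]
ft_force: [-0.7, 0.6, -0.9]
width: 0.0355
gripper_force: 30.0
```

>>> arm_command(
  rows=[
    [[0,0,0],[0,0,-0.04],-1],
    [[0,0,0],[0,0,0],-1],
    [[0,0,-0.8],[0,0,0],-1],
    [[0,0,-0.8],[0,0,0],-1],
    [[0,0,-0.8],[0,0,0],-1],
  ],
)

```text
time: 10.1
eef_pos: [0.5427, 0.1488, 0.1201]
eef_rot: [0.734, 0.679, -0.0, -0.0]
ft_force: [0.2, 1.1, -0.7]
width: 0.0358
gripper_force: 3.0
```

>>> arm_command(
  rows=[
    [[0,0,-0.9],[0,0,0],-1],
    [[0,0,-0.9],[0,0,0],-1],
    [[0,0,-0.9],[0,0,0],-1],
    [[0,0,-0.9],[0,0,0],-1],
    [[0,0,-0.9],[0,0,0],-1],
  ],
)

```text
time: 10.52
eef_pos: [0.5428, 0.1488, 0.1202]
eef_rot: [0.563, 0.826, -0.0, -0.0]
ft_force: [0.2, -0.5, -1.1]
width: 0.0353
gripper_force: 30.0
```

>>> arm_command(
  rows=[
    [[0,0,-0.9],[0,0,0],-1],
    [[0,0,-0.9],[0,0,0],-1],
    [[0,0,-0.9],[0,0,-0.05],-1],
    [[0,0,0],[0,0,-0.05],-1],
    [[0,0,0],[0,0,0],-1],
  ],
)

```text
time: 10.93
eef_pos: [0.5432, 0.1489, 0.1248]
eef_rot: [0.45, 0.893, 0.0, 0.0]
ft_force: [0.7, -1.4, -0.7]
width: 0.0355
gripper_force: 30.0
```

>>> arm_command(
  rows=[
    [[0,0,0],[0,0,-0.05],-1],
    [[0,0,0],[0,0,-0.05],-1],
    [[0,0,0],[0,0,0],-1],
    [[0,0,0],[0,0,0],-1],
    [[0,0,0],[0,0,0],-1],
  ],
)

```text
time: 11.35
eef_pos: [0.5428, 0.1488, 0.1283]
eef_rot: [0.449, 0.893, 0.0, 0.0]
ft_force: [0.4, 0.2, -1.6]
width: 0.0351
gripper_force: 30.0
```

```bash
python3 - <<'E'
from h import *
s=viewer.camera("side");a=s["img"][180:270,180:300];w=viewer.camera("scene")["img"][160:250,300:420]
cv2.imwrite("pics/b1.png",cv2.resize(np.hstack([a,w]),None,fx=3.3,fy=4,interpolation=cv2.INTER_CUBIC)[...,::-1])
E
```

```text
(no output)
```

View pics/b1.png

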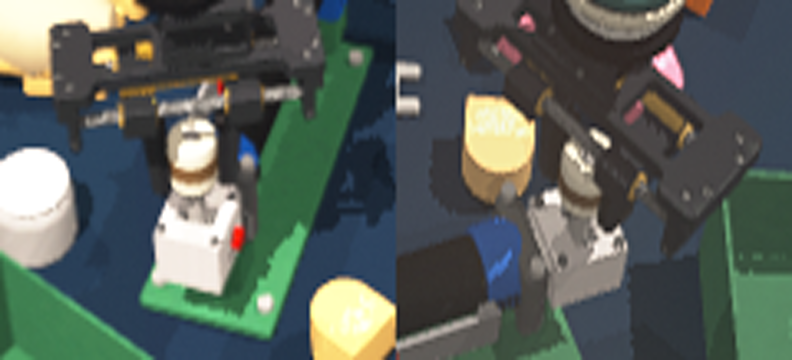

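Both crops show the bob rising with the gripper, with a clear gap under the felt and bare arbor visible. Next is the last clockwise turn.

>>> arm_command(
  rows=[
    [[0,0,0.9],[0,0,-0.02],-1],
    [[0,0,0.9],[0,0,0],-1],
    [[0,0,0.9],[0,0,0],-1],
    [[0,0,0.9],[0,0,0],-1],
    [[0,0,0.9],[0,0,0],-1],
  ],
)

```text
time: 11.87
eef_pos: [0.5428, 0.1487, 0.129]
eef_rot: [0.639, 0.769, -0.0, -0.0]
ft_force: [-0.1, -0.2, -0.2]
width: 0.0352
gripper_force: 30.0
```

>>> arm_command(
  rows=[
    [[0,0,0.9],[0,0,0],-1],
    [[0,0,0.9],[0,0,0],-1],
    [[0,0,0.9],[0,0,0],-1],
    [[0,0,0.9],[0,0,0],-1],
    [[0,0,0.9],[0,0,0],-1],
  ],
)

```text
time: 12.28
eef_pos: [0.5428, 0.1487, 0.129]
eef_rot: [0.795, 0.607, -0.0, -0.0]
ft_force: [-0.1, -0.1, -0.2]
width: 0.0355
gripper_force: 30.0
```

>>> arm_command(
  rows=[
    [[0,0,0.5],[0,0,-0.05],-1],
    [[0,0,0],[0,0,-0.05],-1],
    [[0,0,0],[0,0,0],-1],
    [[0,0,0],[0,0,0],-1],
    [[0,0,0],[0,0,0],-1],
  ],
)

```text
time: 12.7
eef_pos: [0.5429, 0.1488, 0.1331]
eef_rot: [0.808, 0.589, 0.0, 0.0]
ft_force: [-0.4, 0.2, -1.0]
width: 0.0354
gripper_force: 30.0
```

>>> arm_command(
  rows=[
    [[0,0,0],[0,0,-0.05],-1],
    [[0,0,0],[0,0,-0.05],-1],
    [[0,0,0],[0,0,0],-1],
    [[0,0,0],[0,0,0],-1],
    [[0,0,0],[0,0,0],-1],
  ],
)

```text
time: 13.12
eef_pos: [0.5429, 0.1488, 0.1372]
eef_rot: [0.808, 0.589, 0.0, 0.0]
ft_force: [-0.8, -0.0, -1.0]
width: 0.0352
gripper_force: 30.0
```

>>> arm_command(
  rows=[
    [[0,0,0],[0,0,-0.25],-1],
    [[0,0,0],[0,0,-0.25],-1],
    [[0,0,0],[0,0,-0.25],-1],
    [[0,0,0],[0,0,-0.25],-1],
    [[0,0,0],[0,0,-0.25],-1],
  ],
)

```text
time: 13.53
eef_pos: [0.5433, 0.1489, 0.189]
eef_rot: [0.808, 0.589, 0.001, 0.0]
ft_force: [-0.0, -0.2, -1.1]
width: 0.0352
gripper_force: 30.0
```

>>> arm_command(
  rows=[
    [[0,0,0],[0.4,0,-0.2],-1],
    [[0,0,0],[0.845,0,0],-1],
    [[0,0,0],[0.845,0,0],-1],
    [[0,0,0],[0.845,0,0],-1],
    [[0,0,0],[0.845,0,0],-1],
  ],
)

```text
time: 13.95
eef_pos: [0.5899, 0.2942, 0.1966]
eef_rot: [0.808, 0.589, 0.001, 0.0]
ft_force: [0.5, -1.1, -0.5]
width: 0.0353
gripper_force: 30.0
```

```bash
python3 - <<'E'
from h import *
st();w=viewer.camera("scene")
cv2.imwrite("pics/b2.png",cv2.resize(w["img"][120:310,300:540],None,fx=3,fy=3)[...,::-1])
E
```

```text
13.95 [0.5899 0.2942 0.1966] [[0.306, 0.952, 0.002], [0.952, -0.306, 0.001], [0.001, 0.001, -1.0]] [ 0.5 -1.1 -0.5] 0.0353 30.0 [ 0.42  0.26  1.69 -0.    1.19  0.74]
```

View pics/b2.png

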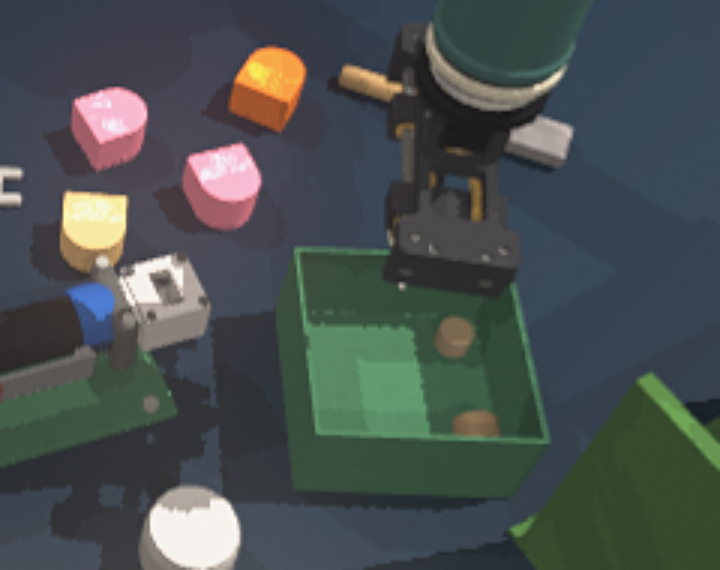

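The socket is now empty and the bob is in the gripper above the bin, whose two scraps sit on the far right side. I lower it and release.

>>> arm_command(
  rows=[
    [[0,0,0],[0.2,0.05,0.6],-1],
    [[0,0,0],[0.2,0.05,0.6],-1],
    [[0,0,0],[0,0,0.6],-1],
    [[0,0,0],[0,0,0.6],-1],
    [[0,0,0],[0,0,0.6],-1],
  ],
)

```text
time: 14.42
eef_pos: [0.5983, 0.3071, 0.0751]
eef_rot: [0.808, 0.589, 0.001, 0.0]
ft_force: [-0.1, 0.3, -1.6]
width: 0.0351
gripper_force: 30.0
```

>>> arm_command(
  rows=[
    [[0,0,0],[0,0,0.25],-1],
    [[0,0,0],[0,0,0],-1],
    [[0,0,0],[0,0,0],0.2],
    [[0,0,0],[0,0,0],0.2],
    [[0,0,0],[0,0,0],0.2],
  ],
)

```text
time: 14.83
eef_pos: [0.5997, 0.3075, 0.068]
eef_rot: [0.808, 0.589, 0.002, 0.0]
ft_force: [-0.3, -0.3, 0.3]
width: 0.0521
gripper_force: 0.0
```

>>> arm_command(
  rows=[
    [[0,0,0],[0,0,0],0.2],
    [[0,0,0],[0,0,0],0.2],
    [[0,0,0],[0,0,-0.5],0.2],
    [[0,0,0],[0,0,-0.9],0.2],
    [[0,0,0],[0,0,-0.9],0.2],
  ],
)

```text
time: 15.25
eef_pos: [0.5964, 0.3061, 0.1566]
eef_rot: [0.808, 0.589, -0.002, -0.0]
ft_force: [0.7, 0.6, -0.6]
width: 0.0531
gripper_force: 0.0
```

>>> arm_command(
  rows=[
    [[0,0,0],[0,0,-0.9],0.2],
    [[0,0,0],[0,0,-0.9],0.2],
    [[0,0,0],[-0.6,0,-0.6],1],
    [[0,0,0],[-0.8,-0.6,0],1],
    [[0,0,0],[-0.8,-0.6,0],1],
  ],
)

```text
time: 15.67
eef_pos: [0.5268, 0.2377, 0.2569]
eef_rot: [0.808, 0.589, 0.003, 0.001]
ft_force: [-0.0, -0.0, 0.6]
width: 0.0708
gripper_force: 0.0
```

```bash
python3 - <<'E'
from h import *
np.set_printoptions(precision=4,suppress=True)
st();w=viewer.camera("scene")
cv2.imwrite("pics/b3.png",cv2.resize(w["img"][120:310,200:500],None,fx=2.6,fy=2.6)[...,::-1])
for q in("bob_center","heel1_center"):print(q,[(np.round(d["xy"]),round(d["confidence"],2),atz(w,d["xy"],.02)) for d in viewer.pinpoint(w,q)])
E
```

```text
15.67 [0.5268 0.2377 0.2569] [[0.306, 0.952, 0.006], [0.952, -0.306, 0.002], [0.004, 0.005, -1.0]] [-0.  -0.   0.6] 0.0708 0.0 [ 0.38  0.07  1.8  -0.    1.27  0.69]
bob_center [(array([432., 234.]), 0.64, array([0.5655, 0.3352, 0.02  ]))]
heel1_center []
```

View pics/b3.png

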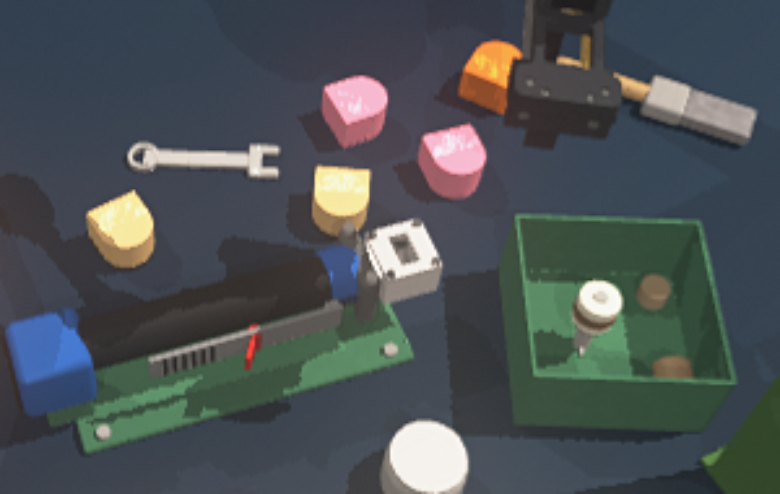

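The bob is leaning in the bin, out of the socket. The heels are still at their spots, and in the crop they appear at (341,200) and (122,228). Now I go to heel A.

>>> arm_command(
  rows=[
    [[0,0,0],[-0.707,-0.273,0],1],
    [[0,0,0],[-0.707,-0.273,0],1],
    [[0,0,0],[-0.707,-0.273,0],1],
    [[0,0,0],[-0.707,-0.273,0],1],
    [[0,0,0],[-0.707,-0.273,0],1],
  ],
)

```text
time: 16.23
eef_pos: [0.4304, 0.1194, 0.254]
eef_rot: [0.808, 0.589, 0.001, 0.0]
ft_force: [-0.2, -0.7, 0.2]
width: 0.0883
gripper_force: 0.0
```

>>> arm_command(
  rows=[
    [[0,0,0.97],[0,0,0.1],1],
    [[0,0,0.97],[0,0,0.1],1],
    [[0,0,0.97],[0,0,0.1],1],
    [[0,0,0.97],[0,0,0.1],1],
    [[0,0,0.97],[0,0,0.1],1],
  ],
)

```text
time: 16.65
eef_pos: [0.4314, 0.1202, 0.234]
eef_rot: [0.927, 0.376, 0.001, 0.0]
ft_force: [0.5, -0.8, -0.4]
width: 0.0883
gripper_force: 0.0
```

>>> arm_command(
  rows=[
    [[0,0,0.97],[0,0,0.1],1],
    [[0,0,0.97],[0,0,0.1],1],
    [[0,0,0.97],[0,0,0.1],1],
    [[0,0,0.97],[0,0,0.1],1],
    [[0,0,0.97],[0,0,0.1],1],
  ],
)

```text
time: 17.07
eef_pos: [0.4315, 0.1203, 0.2139]
eef_rot: [0.99, 0.142, 0.001, -0.0]
ft_force: [-1.0, -0.6, -0.4]
width: 0.0881
gripper_force: 0.0
```

>>> arm_command(
  rows=[
    [[0,0,0.97],[0,0,0.1],1],
    [[0,0,0.97],[0,0,0.1],1],
    [[0,0,0.97],[0,0,0.1],1],
    [[0,0,0.97],[0,0,0.1],1],
    [[0,0,0.97],[0,0,0.1],1],
  ],
)

```text
time: 17.48
eef_pos: [0.4316, 0.1203, 0.1939]
eef_rot: [0.995, -0.1, 0.001, -0.0]
ft_force: [0.7, 0.8, -0.2]
width: 0.0881
gripper_force: 0.0
```

```bash
python3 - <<'E'
from h import *
st();w=viewer.camera("wrist");import pickle;pickle.dump(w,open("w3.pkl","wb"))
cv2.imwrite("pics/w3.png",w["img"][...,::-1])
E
```

```text
17.48 [0.4316 0.1203 0.1939] [[0.98, -0.198, 0.002], [-0.198, -0.98, 0.001], [0.002, -0.001, -1.0]] [ 0.7  0.8 -0.2] 0.0881 0.0 [ 0.22 -0.14  2.12  0.    1.16  1.99]
```

View pics/w3.png

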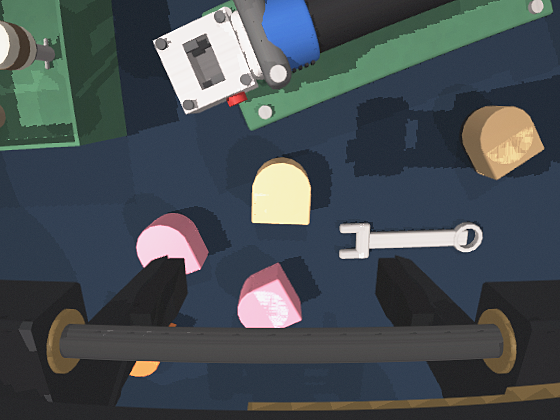

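Heel A is at (281,193), its flat edge running (251,223)–(310,224), which is square to the tool. Heel B is at (503,142), turned, with its flat edge at (497,179)–(543,150).

```bash
python3 - <<'E'
from h import *
import pickle
np.set_printoptions(precision=4,suppress=True)
c=pickle.load(open("w3.pkl","rb"))
def heel(a,b):
    A=atz(c,a,.04)[:2];B=atz(c,b,.04)[:2];e=A-B;n=np.array([e[1],-e[0]])/np.linalg.norm(e)
    print("len",np.linalg.norm(e),"yaw",np.arctan2(n[1],n[0]),"centre",(A+B)/2+.028*n,"grip",(A+B)/2+.018*n)
heel((251,223),(310,224));heel((497,179),(543,150))
E
```

```text
len 0.05291225590499183 yaw -0.2173748602006239 centre [0.4322 0.1204] grip [0.4225 0.1225]
len 0.048295982612278444 yaw 0.39011152450677217 centre [ 0.4424 -0.0832] grip [ 0.4332 -0.087 ]
```

>>> arm_command(
  rows=[
    [[0,0,0],[-0.05,0,0.7],0.7],
    [[0,0,0],[-0.05,0,0.7],0.7],
    [[0,0,0],[-0.05,0,0.7],0.7],
    [[0,0,0],[-0.05,0,0.7],0.7],
    [[0,0,0],[-0.05,0,0.5],0.7],
  ],
)

```text
time: 17.95
eef_pos: [0.4203, 0.1219, 0.0597]
eef_rot: [0.995, -0.096, -0.0, 0.0]
ft_force: [-0.3, -0.0, -0.3]
width: 0.0745
gripper_force: 0.0
```

>>> arm_command(
  rows=[
    [[0,0,0],[0,0,0.5],0.7],
    [[0,0,0],[0,0,0.4],0.7],
    [[0,0,0],[0,0,0.3],0.7],
    [[0,0,0],[0,0,0.1],0.7],
    [[0,0,0],[0,0,0],0.7],
  ],
)

```text
time: 18.37
eef_pos: [0.4203, 0.1218, 0.0085]
eef_rot: [0.995, -0.097, -0.001, 0.0]
ft_force: [0.3, -1.2, 0.6]
width: 0.0748
gripper_force: 0.0
```

>>> arm_command(
  rows=[
    [[0,0,0],[0,0,0],-1],
    [[0,0,0],[0,0,0],-1],
    [[0,0,0],[0,0,0],-1],
    [[0,0,0],[0,0,0],-1],
    [[0,0,0],[0,0,0],-1],
  ],
)

```text
time: 18.78
eef_pos: [0.4212, 0.1219, 0.0101]
eef_rot: [0.995, -0.097, 0.001, -0.0]
ft_force: [-0.1, 0.7, 3.6]
width: 0.0516
gripper_force: 29.9
```

>>> arm_command(
  rows=[
    [[0,0,0],[0,0,0],-1],
    [[0,0,0],[0,0,-0.3],-1],
    [[0,0,0],[0,0,-0.5],-1],
    [[0,0,0],[0,0,-0.5],-1],
    [[0,0,0],[0,0,-0.5],-1],
  ],
)

```text
time: 19.2
eef_pos: [0.4192, 0.1214, 0.0814]
eef_rot: [0.995, -0.097, -0.001, 0.0]
ft_force: [0.1, -0.2, -0.2]
width: 0.052
gripper_force: 29.9
```

>>> arm_command(
  rows=[
    [[0,0,0],[0,0,-0.85],-1],
    [[0,0,0],[0,0,-0.85],-1],
    [[0,0,0],[0.335,0.853,0],-1],
    [[0,0,0],[0.335,0.853,0],-1],
    [[0,0,0],[0.335,0.853,0],-1],
  ],
)

```text
time: 19.62
eef_pos: [0.4401, 0.0128, 0.1502]
eef_rot: [0.995, -0.096, 0.001, -0.0]
ft_force: [0.3, 0.5, -0.1]
width: 0.052
gripper_force: 29.9
```

>>> arm_command(
  rows=[
    [[0,0,0],[0.335,0.853,0],-1],
    [[0,0,0],[0.335,0.853,0],-1],
    [[0,0,0],[0.335,0.853,0],-1],
    [[0,0,0],[0.335,0.853,0],-1],
    [[0,0,0],[0.335,0.853,0],-1],
  ],
)

```text
time: 20.03
eef_pos: [0.4718, -0.1686, 0.1488]
eef_rot: [0.995, -0.098, -0.0, -0.0]
ft_force: [1.3, 0.9, -1.1]
width: 0.0517
gripper_force: 29.9
```

>>> arm_command(
  rows=[
    [[0,0,0],[0.335,0.853,0],-1],
    [[0,0,0],[0.335,0.853,0],-1],
    [[0,0,0],[0.335,0.853,0],-1],
    [[0,0,0],[0.335,0.853,0],-1],
    [[0,0,0],[0.335,0.853,0],-1],
  ],
)

```text
time: 20.45
eef_pos: [0.5044, -0.3488, 0.1485]
eef_rot: [0.995, -0.098, -0.0, -0.0]
ft_force: [0.4, 1.1, -0.9]
width: 0.0519
gripper_force: 29.9
```

>>> arm_command(
  rows=[
    [[0,0,-0.7],[0,0,0],-1],
    [[0,0,-0.65],[0,0,0],-1],
    [[0,0,0],[0,0,0],-1],
    [[0,0,0],[0,0,0],-1],
    [[0,0,0],[0,0,0],-1],
  ],
)

```text
time: 20.87
eef_pos: [0.5047, -0.3467, 0.1487]
eef_rot: [1.0, -0.031, -0.0, -0.0]
ft_force: [0.7, 0.2, -0.9]
width: 0.0517
gripper_force: 29.9
```

```bash
python3 - <<'E'
from h import *
st();w=viewer.camera("wrist");import pickle;pickle.dump(w,open("w4.pkl","wb"))
cv2.imwrite("pics/w4.png",w["img"][...,::-1])
E
```

```text
20.87 [ 0.5047 -0.3467  0.1487] [[0.998, -0.061, -0.001], [-0.061, -0.998, 0.0], [-0.001, -0.0, -1.0]] [ 0.7  0.2 -0.9] 0.0517 29.9 [-0.64  0.22  1.83 -0.    1.09  0.99]
```

View pics/w4.png

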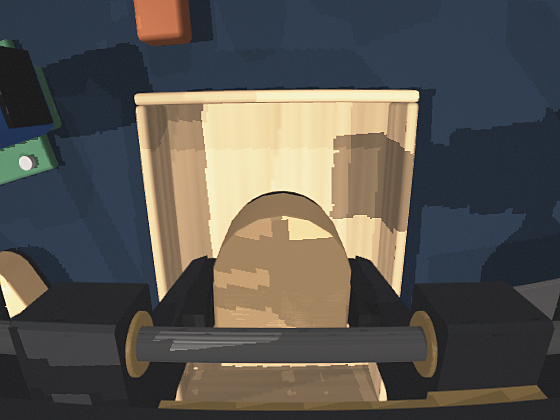

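The heel is square and centred over the crate, whose rim runs from (137,97) to (418,95). I lower it and release.

>>> arm_command(
  rows=[
    [[0,0,0],[0,0,0.8],-1],
    [[0,0,0],[0,0,0.8],-1],
    [[0,0,0],[0,0,0.7],-1],
    [[0,0,0],[0,0,0.5],-1],
    [[0,0,0],[0,0,0.3],-1],
  ],
)

```text
time: 21.33
eef_pos: [0.5033, -0.3453, 0.0222]
eef_rot: [1.0, -0.03, -0.002, -0.001]
ft_force: [-0.7, -0.5, -1.3]
width: 0.0521
gripper_force: 29.9
```

>>> arm_command(
  rows=[
    [[0,0,0],[0,0,0.1],-1],
    [[0,0,0],[0,0,0],-1],
    [[0,0,0],[0,0,0],0.7],
    [[0,0,0],[0,0,0],0.7],
    [[0,0,0],[0,0,0],0.7],
  ],
)

```text
time: 21.75
eef_pos: [0.5064, -0.3483, 0.0232]
eef_rot: [1.0, -0.03, 0.002, 0.001]
ft_force: [0.4, -0.9, 0.1]
width: 0.0694
gripper_force: 0.0
```

>>> arm_command(
  rows=[
    [[0,0,0],[0,0,0],0.7],
    [[0,0,0],[0,0,-0.5],0.7],
    [[0,0,0],[0,0,-0.9],0.7],
    [[0,0,0],[0,0,-0.9],0.7],
    [[0,0,0],[0,0,-0.9],0.7],
  ],
)

```text
time: 22.17
eef_pos: [0.5047, -0.3471, 0.1508]
eef_rot: [1.0, -0.03, -0.0, -0.0]
ft_force: [-0.1, -1.1, 0.1]
width: 0.0748
gripper_force: 0.0
```

>>> arm_command(
  rows=[
    [[0,0,0],[-0.273,-0.797,-0.1],1],
    [[0,0,0],[-0.273,-0.797,-0.1],1],
    [[0,0,0],[-0.273,-0.797,-0.1],1],
    [[0,0,0],[-0.273,-0.797,-0.1],1],
    [[0,0,0],[-0.273,-0.797,-0.1],1],
  ],
)

```text
time: 22.58
eef_pos: [0.4597, -0.1838, 0.1702]
eef_rot: [1.0, -0.031, 0.001, 0.0]
ft_force: [0.4, 0.3, -0.4]
width: 0.0882
gripper_force: 0.0
```

>>> arm_command(
  rows=[
    [[0,0,0],[-0.273,-0.797,-0.1],1],
    [[0,0,0],[-0.273,-0.797,-0.1],1],
    [[0,0,0],[-0.273,-0.797,-0.1],1],
    [[0,0,-0.9],[0,0,0],1],
    [[0,0,-0.9],[0,0,0],1],
  ],
)

```text
time: 23.0
eef_pos: [0.4331, -0.0858, 0.1823]
eef_rot: [0.998, 0.063, 0.001, 0.0]
ft_force: [0.2, -0.3, 0.6]
width: 0.0885
gripper_force: 0.0
```

>>> arm_command(
  rows=[
    [[0,0,-0.9],[0,0,0],1],
    [[0,0,-0.9],[0,0,0],1],
    [[0,0,-0.9],[0,0,0],1],
    [[0,0,0],[0,0,0],1],
    [[0,0,0],[0,0,0],1],
  ],
)

```text
time: 23.42
eef_pos: [0.4333, -0.0875, 0.1817]
eef_rot: [0.981, 0.192, 0.001, 0.0]
ft_force: [0.4, -0.3, -0.5]
width: 0.0882
gripper_force: 0.0
```

```bash
python3 - <<'E'
from h import *
st();w=viewer.camera("wrist");import pickle;pickle.dump(w,open("w5.pkl","wb"))
cv2.imwrite("pics/w5.png",w["img"][...,::-1])
E
```

```text
23.42 [ 0.4333 -0.0875  0.1817] [[0.926, 0.378, 0.001], [0.378, -0.926, -0.0], [0.001, 0.001, -1.0]] [ 0.4 -0.3 -0.5] 0.0882 0.0 [-0.26 -0.14  2.14  0.    1.14  0.93]
```

View pics/w5.png

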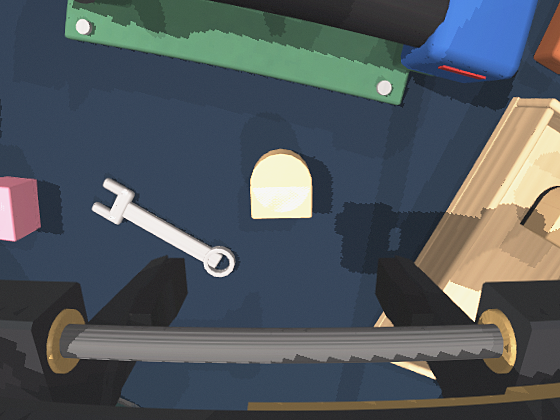

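Heel B is square under the tool at (281,185), with its flat edge at row 217. The wrench ring is nearby at (218,262), so I check its clearance.

```bash
python3 - <<'E'
from h import *
import pickle
c=pickle.load(open("w5.pkl","rb"));R=np.array([[.926,.378],[.378,-.926]])
for n,p,z in(("ring",(218,262),.004),("ringtop",(222,247),.004),("flatL",(251,217),.04),("flatR",(312,217),.04)):
    print(n,(R.T@(atz(c,p,z)[:2]-[.4333,-.0875])).round(4))
E
```

```text
ring [-0.0765 -0.0635]
ringtop [-0.0601 -0.0586]
flatL [-0.0172 -0.0259]
flatR [-0.0173  0.0263]
```

>>> arm_command(
  rows=[
    [[0,0,0],[0,0,0.7],0.7],
    [[0,0,0],[0,0,0.7],0.7],
    [[0,0,0],[0,0,0.7],0.7],
    [[0,0,0],[0,0,0.7],0.7],
    [[0,0,0],[0,0,0.5],0.7],
  ],
)

```text
time: 23.88
eef_pos: [0.432, -0.0872, 0.0471]
eef_rot: [0.981, 0.193, -0.001, -0.0]
ft_force: [0.1, 0.5, 0.2]
width: 0.0748
gripper_force: 0.0
```

>>> arm_command(
  rows=[
    [[0,0,0],[0,0,0.4],0.7],
    [[0,0,0],[0,0,0.3],0.7],
    [[0,0,0],[0,0,0.2],0.7],
    [[0,0,0],[0,0,0.1],0.7],
    [[0,0,0],[0,0,0],0.7],
  ],
)

```text
time: 24.3
eef_pos: [0.4327, -0.0874, 0.0086]
eef_rot: [0.981, 0.193, -0.001, -0.0]
ft_force: [0.4, -0.4, -0.2]
width: 0.0745
gripper_force: 0.0
```

>>> arm_command(
  rows=[
    [[0,0,0],[0,0,0],-1],
    [[0,0,0],[0,0,0],-1],
    [[0,0,0],[0,0,0],-1],
    [[0,0,0],[0,0,0],-1],
    [[0,0,0],[0,0,0],-1],
  ],
)

```text
time: 24.72
eef_pos: [0.4339, -0.0876, 0.01]
eef_rot: [0.981, 0.194, 0.001, 0.0]
ft_force: [-0.8, 0.5, 3.4]
width: 0.0518
gripper_force: 29.9
```

>>> arm_command(
  rows=[
    [[0,0,0],[0,0,0],-1],
    [[0,0,0],[0,0,-0.5],-1],
    [[0,0,0],[0,0,-0.9],-1],
    [[0,0,0],[0,0,-0.9],-1],
    [[0,0,0],[0,0,-0.9],-1],
  ],
)

```text
time: 25.13
eef_pos: [0.4319, -0.0871, 0.1376]
eef_rot: [0.981, 0.194, -0.001, -0.001]
ft_force: [0.7, -0.4, -0.5]
width: 0.0519
gripper_force: 29.9
```

>>> arm_command(
  rows=[
    [[0,0,0],[-0.437,0.676,-0.1],-1],
    [[0,0,0],[-0.437,0.676,-0.1],-1],
    [[0,0,0],[-0.437,0.676,0],-1],
    [[0,0,0],[-0.437,0.676,0],-1],
    [[0,0,0],[-0.437,0.676,0],-1],
  ],
)

```text
time: 25.55
eef_pos: [0.4029, -0.2468, 0.1451]
eef_rot: [0.981, 0.194, 0.0, 0.0]
ft_force: [0.9, -0.3, -1.7]
width: 0.0517
gripper_force: 29.9
```

>>> arm_command(
  rows=[
    [[0,0,0],[-0.437,0.676,0],-1],
    [[0,0,0],[-0.437,0.676,0],-1],
    [[0,0,0],[-0.437,0.676,0],-1],
    [[0,0,0.9],[0,0,0],-1],
    [[0,0,0.9],[0,0,0],-1],
  ],
)

```text
time: 25.97
eef_pos: [0.3851, -0.3423, 0.1446]
eef_rot: [0.995, 0.101, -0.0, -0.0]
ft_force: [-0.5, -0.3, -0.3]
width: 0.0519
gripper_force: 29.9
```

>>> arm_command(
  rows=[
    [[0,0,0.9],[0,0,0],-1],
    [[0,0,0.9],[0,0,0],-1],
    [[0,0,0.9],[0,0,0],-1],
    [[0,0,0],[0,0,0],-1],
    [[0,0,0],[0,0,0],-1],
  ],
)

```text
time: 26.38
eef_pos: [0.3857, -0.3404, 0.1446]
eef_rot: [1.0, -0.029, -0.0, -0.0]
ft_force: [-0.5, -0.2, -0.4]
width: 0.0516
gripper_force: 29.9
```

>>> arm_command(
  rows=[
    [[0,0,0],[0,0,0.7],-1],
    [[0,0,0],[0,0,0.7],-1],
    [[0,0,0],[0,0,0.6],-1],
    [[0,0,0],[0,0,0.5],-1],
    [[0,0,0],[0,0,0.3],-1],
  ],
)

```text
time: 26.8
eef_pos: [0.3846, -0.3392, 0.0305]
eef_rot: [1.0, -0.029, -0.001, -0.001]
ft_force: [-0.5, 0.4, -0.7]
width: 0.0517
gripper_force: 29.9
```

>>> arm_command(
  rows=[
    [[0,0,0],[0,0,0.25],-1],
    [[0,0,0],[0,0,0],-1],
    [[0,0,0],[0,0,0],0.7],
    [[0,0,0],[0,0,0],0.7],
    [[0,0,0],[0,0,0],0.7],
  ],
)

```text
time: 27.22
eef_pos: [0.3872, -0.3418, 0.0248]
eef_rot: [1.0, -0.03, 0.001, 0.001]
ft_force: [0.4, 0.5, 0.4]
width: 0.0699
gripper_force: 0.0
```

>>> arm_command(
  rows=[
    [[0,0,0],[0,0,0],0.7],
    [[0,0,0],[0,0,-0.5],0.7],
    [[0,0,0],[0,0,-0.9],0.7],
    [[0,0,0],[0,0,-0.9],0.7],
    [[0,0,0],[0,0,-0.9],0.7],
  ],
)

```text
time: 27.63
eef_pos: [0.3858, -0.3405, 0.153]
eef_rot: [1.0, -0.03, 0.0, 0.0]
ft_force: [0.8, -0.8, 0.0]
width: 0.0747
gripper_force: 0.0
```

>>> arm_command(
  rows=[
    [[0,0,0],[0,0,-0.9],1],
    [[0,0,0],[0,0,-0.9],1],
    [[0,0,0],[0,-0.9,-0.2],1],
    [[0,0,0],[0,-0.9,-0.2],1],
    [[0,0,0],[0,-0.9,-0.2],1],
  ],
)

```text
time: 28.05
eef_pos: [0.3928, -0.2324, 0.2494]
eef_rot: [1.0, -0.031, 0.002, 0.001]
ft_force: [1.0, 0.3, 0.1]
width: 0.0879
gripper_force: 0.0
```

```bash
python3 - <<'E'
from h import *
import pickle
np.set_printoptions(precision=4,suppress=True)
st();w=viewer.camera("scene");d=viewer.camera("side");pickle.dump((w,d),open("sd2.pkl","wb"))
cv2.imwrite("pics/s2.png",w["img"][100:320,60:520][...,::-1])
for n,c in(("scene",w),("side",d)):
  for q in("bob_center","lever_tip","paddle_press","polisher","socket","heel1_center"):print(n,q,[(np.round(e["xy"]),round(e["confidence"],2)) for e in viewer.pinpoint(c,q)])
E
```

```text
28.05 [ 0.3928 -0.2324  0.2494] [[0.998, -0.062, 0.003], [-0.062, -0.998, -0.002], [0.003, 0.002, -1.0]] [1.  0.3 0.1] 0.0879 0.0 [-0.59 -0.17  2.04  0.    1.27  1.04]
scene bob_center [(array([430., 232.]), 0.72), (array([362., 306.]), 0.61)]
scene lever_tip [(array([294., 259.]), 0.44)]
scene paddle_press [(array([272., 258.]), 0.65)]
scene polisher [(array([295., 256.]), 0.87), (array([142., 204.]), 0.24)]
scene socket [(array([355., 218.]), 0.95)]
scene heel1_center [(array([362., 307.]), 0.53)]
side bob_center [(array([185., 280.]), 0.62)]
side lever_tip [(array([240., 194.]), 0.45)]
side paddle_press [(array([252., 184.]), 0.8)]
side polisher [(array([258., 226.]), 0.57)]
side socket [(array([237., 232.]), 0.59)]
side heel1_center []
```

View pics/s2.png

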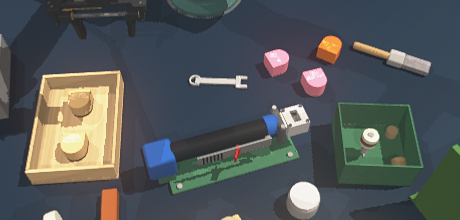

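Both heels are in the crate, at (79,103) and (74,145) in the crop. The bob is in the bin at (370,136), and the lever is still back. Now I line up with the polisher, fingers shut, behind the lever.

>>> arm_command(
  rows=[
    [[0,0,-0.9055],[0,0,0],-1],
    [[0,0,-0.9055],[0,0,0],-1],
    [[0,0,-0.9055],[0,0,0],-1],
    [[0,0,-0.9055],[0,0,0],-1],
    [[0,0,-0.9055],[0,0,0],-1],
  ],
)

```text
time: 29.17
eef_pos: [0.3924, -0.233, 0.247]
eef_rot: [0.98, 0.197, -0.0, -0.0]
ft_force: [0.5, 0.2, 0.1]
width: 0.057
gripper_force: 0.0
```

>>> arm_command(
  rows=[
    [[0,0,-0.9055],[0,0,0],-1],
    [[0,0,-0.9055],[0,0,0],-1],
    [[0,0,-0.9055],[0,0,0],-1],
    [[0,0,-0.9055],[0,0,0],-1],
    [[0,0,-0.9055],[0,0,0],-1],
  ],
)

```text
time: 29.58
eef_pos: [0.3925, -0.233, 0.247]
eef_rot: [0.911, 0.412, -0.0, -0.0]
ft_force: [0.1, -0.2, -0.1]
width: 0.0233
gripper_force: 0.0
```

>>> arm_command(
  rows=[
    [[0,0,-0.9055],[0,0,0],-1],
    [[0,0,-0.9055],[0,0,0],-1],
    [[0,0,-0.9055],[0,0,0],-1],
    [[0,0,-0.9055],[0,0,0],-1],
    [[0,0,-0.9055],[0,0,0],-1],
  ],
)

```text
time: 30.0
eef_pos: [0.3924, -0.233, 0.247]
eef_rot: [0.795, 0.606, -0.0, -0.0]
ft_force: [0.4, 0.2, -1.0]
width: 0.0004
gripper_force: 0.0
```

>>> arm_command(
  rows=[
    [[0,0,-0.9055],[0,0,0],-1],
    [[0,0,-0.9055],[0,0,0],-1],
    [[0,0,-0.9055],[0,0,0],-1],
    [[0,0,-0.9055],[0,0,0],-1],
    [[0,0,-0.9055],[0,0,0],-1],
  ],
)

```text
time: 30.42
eef_pos: [0.3925, -0.233, 0.247]
eef_rot: [0.639, 0.769, -0.0, -0.0]
ft_force: [0.2, 0.3, 0.0]
width: 0.0005
gripper_force: 0.0
```

>>> arm_command(
  rows=[
    [[0,0,0],[0.42,0.69,0],-1],
    [[0,0,0],[0.42,0.69,0],-1],
    [[0,0,0],[0.42,0.69,0],-1],
    [[0,0,0],[0.42,0.69,0],-1],
    [[0,0,0],[0.42,0.69,0],-1],
  ],
)

```text
time: 30.83
eef_pos: [0.5142, -0.1246, 0.247]
eef_rot: [0.641, 0.768, -0.0, 0.0]
ft_force: [0.2, -1.0, -0.2]
width: 0.0005
gripper_force: 0.0
```

>>> arm_command(
  rows=[
    [[0,0,0],[0.42,0.69,0],-1],
    [[0,0,0],[0.42,0.69,0],-1],
    [[0,0,0],[0.42,0.69,0],-1],
    [[0,0,0],[0.42,0.69,0],-1],
    [[0,0,0],[0.42,0.69,0],-1],
  ],
)

```text
time: 31.25
eef_pos: [0.6351, -0.0171, 0.2468]
eef_rot: [0.641, 0.768, -0.0, -0.0]
ft_force: [1.2, -0.6, 0.1]
width: 0.0001
gripper_force: 0.0
```

```bash
cat >> h.py <<'E'
O=np.array([.5659,.0209]);Y=.178;RP=np.array([[np.cos(Y),-np.sin(Y)],[np.sin(Y),np.cos(Y)]])
def pol(p): return RP.T@(np.asarray(p)[:2]-O)   # world -> polisher xy
E
python3 - <<'E'
from h import *
import pickle
o=st();print(pol(o["eef_pos"]))
c=viewer.camera("wrist");pickle.dump(c,open("w6.pkl","wb"));cv2.imwrite("pics/w6.png",c["img"][...,::-1])
for q in("lever_tip","paddle_press","socket"):print(q,[(np.round(d["xy"]),round(d["confidence"],2),pol(atz(c,d["xy"],.1 if q=="socket" else .085)).round(4)) for d in viewer.pinpoint(c,q)])
E
```

```text
31.25 [ 0.6351 -0.0171  0.2468] [[-0.179, 0.984, -0.0], [0.984, 0.179, -0.0], [-0.0, -0.0, -1.0]] [ 1.2 -0.6  0.1] 0.0001 0.0 [-0.07  0.19  1.68 -0.    1.27 -0.25]
[ 0.06136545 -0.04960896]
lever_tip [(array([276., 170.]), 0.73, array([ 0.0564, -0.0291]))]
paddle_press [(array([260., 216.]), 0.86, array([ 0.0418, -0.0719]))]
socket []
```

View pics/w6.png

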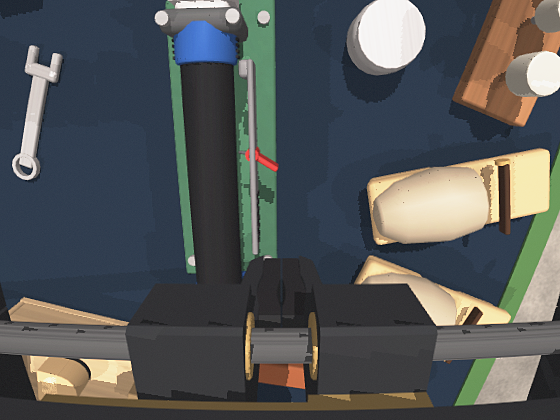

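The wrist view shows the red lever leaning back, with its tip at (276,170), exactly where my polisher frame predicts. The paddle strip runs down column 253. I descend behind the lever.

>>> arm_command(
  rows=[
    [[0,0,0],[-0.02,0.012,0.8],-1],
    [[0,0,0],[-0.02,0.012,0.8],-1],
    [[0,0,0],[-0.02,0.012,0.8],-1],
    [[0,0,0],[-0.02,0.012,0.8],-1],
    [[0,0,0],[-0.02,0.012,0.6],-1],
  ],
)

```text
time: 31.87
eef_pos: [0.6345, -0.023, 0.0924]
eef_rot: [0.641, 0.767, -0.001, -0.001]
ft_force: [-0.0, -0.1, -0.8]
width: 0.0006
gripper_force: 0.0
```

>>> arm_command(
  rows=[
    [[0,0,0],[0,0,0.3],-1],
    [[0,0,0],[0,0,0.1],-1],
    [[0,0,0],[0,0,0],-1],
    [[0,0,0],[0,0,0],-1],
    [[0,0,0],[0,0,0],-1],
  ],
)

```text
time: 32.28
eef_pos: [0.6387, -0.022, 0.0816]
eef_rot: [0.641, 0.768, 0.001, 0.002]
ft_force: [0.4, 0.0, 0.0]
width: 0.0002
gripper_force: 0.0
```

```bash
python3 - <<'E'
from h import *
o=st();print(pol(o["eef_pos"]))
E
```

```text
32.28 [ 0.6387 -0.022   0.0816] [[-0.179, 0.984, 0.004], [0.984, 0.179, -0.0], [-0.001, 0.004, -1.0]] [0.4 0.  0. ] 0.0002 0.0 [-0.07  0.33  1.83  0.    0.98 -0.25]
[ 0.06406044 -0.0550999 ]
```

>>> arm_command(
  rows=[
    [[0,0,0],[0.1,0,0],-1],
    [[0,0,0],[0.1,0,0],-1],
    [[0,0,0],[0.1,0,0],-1],
    [[0,0,0],[0.1,0,0],-1],
    [[0,0,0],[0.1,0,0],-1],
  ],
)

```text
time: 32.7
eef_pos: [0.6339, -0.0018, 0.0796]
eef_rot: [0.64, 0.768, 0.0, 0.001]
ft_force: [2.5, -2.2, -0.1]
width: 0.0004
gripper_force: 1.0
```

>>> arm_command(
  rows=[
    [[0,0,0],[0.08,0,0],-1],
    [[0,0,0],[0.08,0,0],-1],
    [[0,0,0],[0.05,0,0],-1],
    [[0,0,0],[0.05,0,0],-1],
    [[0,0,0],[0,0,0],-1],
  ],
)

```text
time: 33.12
eef_pos: [0.6321, 0.0086, 0.0794]
eef_rot: [0.641, 0.768, 0.0, 0.0]
ft_force: [2.8, -1.3, 0.4]
width: 0.0
gripper_force: 1.1
```

```bash
python3 - <<'E'
from h import *
o=st();print(pol(o["eef_pos"]),RP.T@o["ft_force"][:2])
c=viewer.camera("scene");cv2.imwrite("pics/l1.png",cv2.resize(c["img"][200:310,220:380],None,fx=4,fy=4,interpolation=2)[...,::-1])
E
```

```text
33.12 [0.6321 0.0086 0.0794] [[-0.179, 0.984, 0.001], [0.984, 0.179, 0.0], [-0.0, 0.001, -1.0]] [ 2.8 -1.3  0.4] 0.0 1.1 [-0.03  0.32  1.84  0.    0.98 -0.21]
[ 0.06297393 -0.02381781] [ 2.49150425 -1.75227772]
```

View pics/l1.png

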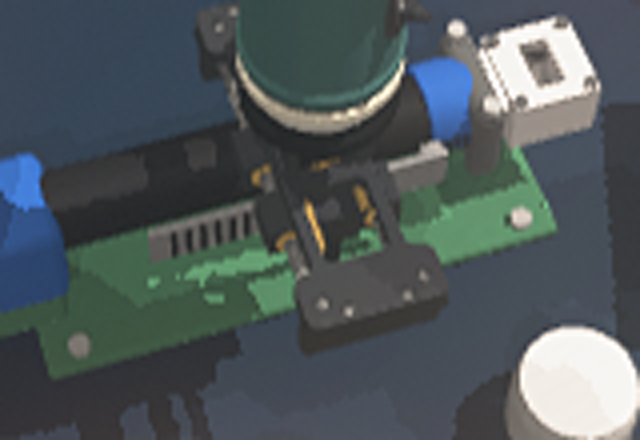

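The lever is hidden behind the gripper here. I push further in small steps and watch the force.

>>> arm_command(
  rows=[
    [[0,0,0],[0.05,0,0],-1],
    [[0,0,0],[0.03,0,0],-1],
    [[0,0,0],[0,0,0],-1],
    [[0,0,0],[0,0,0],-1],
    [[0,0,0],[0,0,0],-1],
  ],
)

```text
time: 33.58
eef_pos: [0.6308, 0.0115, 0.0791]
eef_rot: [0.641, 0.768, -0.0, -0.0]
ft_force: [1.5, -0.7, 1.5]
width: 0.0006
gripper_force: 0.9
```

>>> arm_command(
  rows=[
    [[0,0,0],[0.05,0,0],-1],
    [[0,0,0],[0.04,0,0],-1],
    [[0,0,0],[0,0,0],-1],
    [[0,0,0],[0,0,0],-1],
    [[0,0,0],[0,0,0],-1],
  ],
)

```text
time: 34.0
eef_pos: [0.6305, 0.0128, 0.0792]
eef_rot: [0.64, 0.768, -0.001, 0.001]
ft_force: [2.6, -9.4, 0.7]
width: 0.0009
gripper_force: 3.7
```

>>> arm_command(
  rows=[
    [[0,0,0],[-0.3,0,0],-1],
    [[0,0,0],[0,0,-0.7],-1],
    [[0,0,0],[0,0,-0.9],-1],
    [[0,0,0],[0,0,-0.9],-1],
    [[0,0,0],[0,0,-0.5],-1],
  ],
)

```text
time: 34.42
eef_pos: [0.6334, 0.0032, 0.2027]
eef_rot: [0.641, 0.768, 0.001, 0.001]
ft_force: [1.0, 0.2, 0.9]
width: 0.0
gripper_force: 0.0
```

>>> arm_command(
  rows=[
    [[0,0,0],[-0.2,-0.29,-0.2],1],
    [[0,0,0],[-0.2,-0.29,0],1],
    [[0,0,0],[-0.2,-0.29,0],1],
    [[0,0,0],[-0.2,-0.29,0],1],
    [[0,0,0],[-0.2,-0.29,0],1],
  ],
)

```text
time: 34.83
eef_pos: [0.5794, -0.0477, 0.2043]
eef_rot: [0.641, 0.768, -0.001, -0.002]
ft_force: [-0.1, -0.4, 0.1]
width: 0.0315
gripper_force: 0.0
```

>>> arm_command(
  rows=[
    [[0,0,0],[0,0,0],1],
    [[0,0,0],[0,0,0],1],
    [[0,0,0],[0,0,0],1],
    [[0,0,0],[0,0,0],1],
    [[0,0,0],[0,0,0],1],
  ],
)

```text
time: 35.25
eef_pos: [0.583, -0.0462, 0.207]
eef_rot: [0.641, 0.768, 0.0, -0.0]
ft_force: [-0.2, -0.3, 0.7]
width: 0.0651
gripper_force: 0.0
```

```bash
python3 - <<'E'
from h import *
o=st();print(pol(o["eef_pos"]))
c=viewer.camera("wrist");cv2.imwrite("pics/l2.png",c["img"][...,::-1])
for q in("lever_tip","paddle_press","socket"):print(q,[(np.round(d["xy"]),round(d["confidence"],2),pol(atz(c,d["xy"],.1 if q=="socket" else .085)).round(4)) for d in viewer.pinpoint(c,q)])
E
```

```text
35.25 [ 0.583  -0.0462  0.207 ] [[-0.18, 0.984, 0.0], [0.984, 0.18, 0.0], [0.0, 0.0, -1.0]] [-0.2 -0.3  0.7] 0.0651 0.0 [-0.12  0.12  1.84  0.    1.19 -0.3 ]
[ 0.00498154 -0.06910411]
lever_tip [(array([351., 117.]), 0.96, array([ 0.0563, -0.0018]))]
paddle_press [(array([326., 208.]), 0.66, array([ 0.0402, -0.0718]))]
socket []
```

View pics/l2.png

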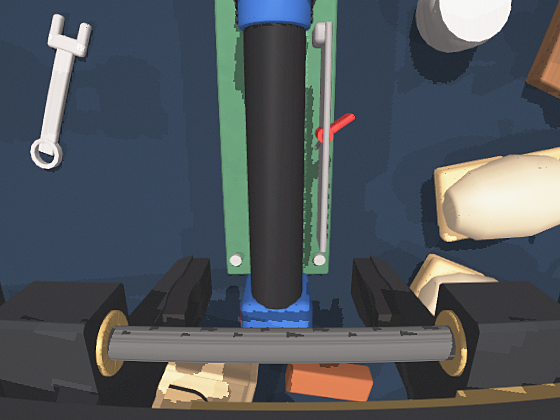

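The lever is fully forward, its tip at (351,117) as predicted, and the paddle is out. The gripper now straddles the barrel and paddle at y ≈ -70 mm, so I descend and squeeze.

>>> arm_command(
  rows=[
    [[0,0,0],[-0.02,0,0],1],
    [[0,0,0],[-0.02,0,0],1],
    [[0,0,0],[-0.02,0,0],1],
    [[0,0,0],[0,0,0.3],1],
    [[0,0,0],[0,0,0.4],1],
  ],
)

```text
time: 35.87
eef_pos: [0.5845, -0.0492, 0.1802]
eef_rot: [0.641, 0.768, 0.001, 0.002]
ft_force: [0.8, 0.4, -0.7]
width: 0.0882
gripper_force: 0.0
```

>>> arm_command(
  rows=[
    [[0,0,0],[0,0,0.6],1],
    [[0,0,0],[0,0,0.6],1],
    [[0,0,0],[0,0,0.6],1],
    [[0,0,0],[0,0,0.6],1],
    [[0,0,0],[0,0,0.4],1],
  ],
)

```text
time: 36.28
eef_pos: [0.581, -0.0488, 0.0636]
eef_rot: [0.641, 0.768, -0.001, -0.002]
ft_force: [-0.8, 0.7, -0.6]
width: 0.0883
gripper_force: 0.0
```

>>> arm_command(
  rows=[
    [[0,0,0],[0,0,0],0.45],
    [[0,0,0],[0,0,0],0.45],
    [[0,0,0],[0,0,0],0.45],
    [[0,0,0],[0,0,0],0.45],
    [[0,0,0],[0,0,0],0.45],
  ],
)

```text
time: 36.7
eef_pos: [0.5852, -0.049, 0.0689]
eef_rot: [0.641, 0.768, 0.001, 0.002]
ft_force: [4.0, -1.1, -1.5]
width: 0.0641
gripper_force: 1.5
```

```bash
python3 - <<'E'
from h import *
o=st();print(pol(o["eef_pos"]),RP.T@o["ft_force"][:2])
E
```

```text
36.7 [ 0.5852 -0.049   0.0689] [[-0.179, 0.984, 0.005], [0.984, 0.179, -0.0], [-0.001, 0.005, -1.0]] [ 4.  -1.1 -1.5] 0.0641 1.5 [-0.13  0.26  1.95  0.    0.93 -0.31]
[ 0.00664689 -0.07226436] [ 3.73669688 -1.79432011]
```

>>> arm_command(
  rows=[
    [[0,0,0],[0,0,0],0.3],
    [[0,0,0],[0,0,0],0.3],
    [[0,0,0],[0,0,0],0.2],
    [[0,0,0],[0,0,0],0.2],
    [[0,0,0],[0,0,0],0.2],
  ],
)

```text
time: 37.12
eef_pos: [0.584, -0.0492, 0.0687]
eef_rot: [0.641, 0.768, 0.0, 0.001]
ft_force: [1.1, -0.4, 5.7]
width: 0.0531
gripper_force: 8.0
```

>>> arm_command(
  rows=[
    [[0,0,0],[0,0,0],-1],
    [[0,0,0],[0,0,0],-1],
    [[0,0,0],[0,0,0],-1],
    [[0,0,0],[0,0,0],-1],
    [[0,0,0],[0,0,0],-1],
  ],
)

```text
time: 37.53
eef_pos: [0.5835, -0.0493, 0.0687]
eef_rot: [0.641, 0.768, 0.0, 0.001]
ft_force: [-1.0, -0.4, 6.2]
width: 0.0516
gripper_force: 30.0
```

>>> arm_command(
  rows=[
    [[0,0,0],[0,0,0],-1],
    [[0,0,0],[0,0,0],-1],
    [[0,0,0],[0,0,0],-1],
    [[0,0,0],[0,0,0],-1],
    [[0,0,0],[0,0,0],-1],
  ],
)

```text
time: 37.95
eef_pos: [0.5835, -0.0493, 0.0687]
eef_rot: [0.641, 0.768, 0.0, 0.001]
ft_force: [-0.6, -0.8, 7.0]
width: 0.0513
gripper_force: 30.0
```

>>> arm_command(
  rows=[
    [[0,0,0],[0,0,0],-1],
    [[0,0,0],[0,0,0],-1],
    [[0,0,0],[0,0,0],-1],
    [[0,0,0],[0,0,0],-1],
    [[0,0,0],[0,0,0],-1],
  ],
)

```text
time: 38.37
eef_pos: [0.5835, -0.0493, 0.0687]
eef_rot: [0.641, 0.768, 0.0, 0.001]
ft_force: [-0.4, -0.6, 6.9]
width: 0.0512
gripper_force: 30.0
```

>>> arm_command(
  rows=[
    [[0,0,0],[0,0,0],-1],
    [[0,0,0],[0,0,0],-1],
    [[0,0,0],[0,0,0],-1],
    [[0,0,0],[0,0,0],-1],
    [[0,0,0],[0,0,0],-1],
  ],
)

```text
time: 38.78
eef_pos: [0.5835, -0.0493, 0.0687]
eef_rot: [0.641, 0.768, 0.0, 0.001]
ft_force: [-0.5, -0.3, 6.9]
width: 0.0514
gripper_force: 30.0
```

>>> arm_command(
  rows=[
    [[0,0,0],[0,0,0],-1],
    [[0,0,0],[0,0,0],-1],
    [[0,0,0],[0,0,0],-1],
    [[0,0,0],[0,0,0],-1],
    [[0,0,0],[0,0,0],-1],
  ],
)

```text
time: 39.2
eef_pos: [0.5835, -0.0493, 0.0687]
eef_rot: [0.641, 0.768, 0.0, 0.001]
ft_force: [-0.8, -0.3, 6.8]
width: 0.0515
gripper_force: 30.0
```

>>> arm_command(
  rows=[
    [[0,0,0],[0,0,0],-1],
    [[0,0,0],[0,0,0],-1],
    [[0,0,0],[0,0,0],-1],
    [[0,0,0],[0,0,0],-1],
    [[0,0,0],[0,0,0],-1],
  ],
)

```text
time: 39.62
eef_pos: [0.5835, -0.0493, 0.0687]
eef_rot: [0.641, 0.768, 0.0, 0.001]
ft_force: [0.5, -1.4, 5.8]
width: 0.0513
gripper_force: 30.0
```

>>> arm_command(
  rows=[
    [[0,0,0],[0,0,0],-1],
    [[0,0,0],[0,0,0],-1],
    [[0,0,0],[0,0,0],-1],
    [[0,0,0],[0,0,0],-1],
    [[0,0,0],[0,0,0],-1],
  ],
)

```text
time: 40.03
eef_pos: [0.5835, -0.0493, 0.0687]
eef_rot: [0.641, 0.768, 0.0, 0.001]
ft_force: [-0.9, 0.2, 7.1]
width: 0.0519
gripper_force: 30.0
```

>>> arm_command(
  rows=[
    [[0,0,0],[0,0,0],-1],
    [[0,0,0],[0,0,0],-1],
    [[0,0,0],[0,0,0],-1],
    [[0,0,0],[0,0,0],-1],
    [[0,0,0],[0,0,0],-1],
  ],
)

```text
time: 40.45
eef_pos: [0.5835, -0.0493, 0.0687]
eef_rot: [0.641, 0.768, 0.0, 0.001]
ft_force: [-0.6, -0.3, 6.8]
width: 0.0514
gripper_force: 30.0
```

>>> arm_command(
  rows=[
    [[0,0,0],[0,0,0],1],
    [[0,0,0],[0,0,0],1],
    [[0,0,0],[0,0,0],1],
    [[0,0,0],[0,0,0],1],
    [[0,0,0],[0,0,0],1],
  ],
)

```text
time: 40.87
eef_pos: [0.581, -0.0488, 0.0659]
eef_rot: [0.641, 0.768, -0.001, -0.002]
ft_force: [-0.0, -0.7, -0.2]
width: 0.0824
gripper_force: 0.0
```

>>> arm_command(
  rows=[
    [[0,0,0],[0,0,0],1],
    [[0,0,0],[0,0,0],1],
    [[0,0,0],[0,0,0],1],
    [[0,0,0],[0,0,0],1],
    [[0,0,0],[0,0,0],1],
  ],
)

```text
time: 41.28
eef_pos: [0.5828, -0.049, 0.0669]
eef_rot: [0.641, 0.768, -0.0, -0.0]
ft_force: [0.5, 0.5, 0.9]
width: 0.0882
gripper_force: 0.0
```

```bash
python3 - <<'E'
from h import *
o=st();print(pol(o["eef_pos"]),RP.T@o["ft_force"][:2])
E
```

```text
41.28 [ 0.5828 -0.049   0.0669] [[-0.179, 0.984, -0.001], [0.984, 0.179, 0.0], [0.0, -0.001, -1.0]] [0.5 0.5 0.9] 0.0882 0.0 [-0.13  0.26  1.95 -0.    0.93 -0.31]
[ 0.00427635 -0.07174972] [0.63201647 0.42480015]
```

>>> arm_command(
  rows=[
    [[0,0,0],[0,0,-0.6],1],
    [[0,0,0],[0,0,-0.6],1],
    [[0,0,0],[0,0,-0.6],1],
    [[0,0,0],[0,0,-0.6],1],
    [[0,0,0],[0,0,-0.6],1],
  ],
)

```text
time: 41.7
eef_pos: [0.5828, -0.0489, 0.1882]
eef_rot: [0.641, 0.768, -0.0, -0.0]
ft_force: [0.6, -0.3, 0.4]
width: 0.0885
gripper_force: 0.0
```

>>> arm_command(
  rows=[
    [[0,0,0],[0.45,0.3,0],-1],
    [[0,0,0],[0.45,0.3,0],-1],
    [[0,0,0],[0.45,0.3,0],-1],
    [[0,0,0],[0.45,0.3,0],-1],
    [[0,0,0],[0.45,0.3,0],-1],
  ],
)

```text
time: 42.12
eef_pos: [0.6262, 0.0512, 0.1872]
eef_rot: [0.641, 0.768, 0.0, 0.0]
ft_force: [-0.7, 0.2, -0.0]
width: 0.0565
gripper_force: 0.0
```

>>> arm_command(
  rows=[
    [[0,0,0],[0,0,0],-1],
    [[0,0,0],[0,0,0],-1],
    [[0,0,0],[0,0,0],-1],
    [[0,0,0],[0,0,0],-1],
    [[0,0,0],[0,0,0],-1],
  ],
)

```text
time: 42.53
eef_pos: [0.6256, 0.0493, 0.187]
eef_rot: [0.641, 0.767, -0.0, -0.0]
ft_force: [-0.5, -1.2, 0.0]
width: 0.0235
gripper_force: 0.0
```

>>> arm_command(
  rows=[
    [[0,0,0],[0,0,0],-1],
    [[0,0,0],[0,0,0],-1],
    [[0,0,0],[0,0,0],-1],
    [[0,0,0],[0,0,0],-1],
    [[0,0,0],[0,0,0],-1],
  ],
)

```text
time: 42.95
eef_pos: [0.6259, 0.0502, 0.1872]
eef_rot: [0.641, 0.768, 0.0, 0.0]
ft_force: [0.1, -0.4, -0.3]
width: 0.0003
gripper_force: 0.0
```

```bash
python3 - <<'E'
from h import *
o=st();print(pol(o["eef_pos"]),RP.T@o["ft_force"][:2])
c=viewer.camera("wrist")
for q in("lever_tip","paddle_press"):print(q,[(np.round(d["xy"]),round(d["confidence"],2),pol(atz(c,d["xy"],.085)).round(4)) for d in viewer.pinpoint(c,q)])
E
```

```text
42.95 [0.6259 0.0502 0.1872] [[-0.179, 0.984, 0.0], [0.984, 0.179, 0.0], [-0.0, 0.0, -1.0]] [ 0.1 -0.4 -0.3] 0.0003 0.0 [ 0.04  0.21  1.76 -0.    1.16 -0.14]
[0.0642857  0.01819197] [ 0.04077479 -0.38461836]
lever_tip [(array([270., 235.]), 0.74, array([ 0.0556, -0.0001]))]
paddle_press []
```

>>> arm_command(
  rows=[
    [[0,0,0],[0,0,0.7],-1],
    [[0,0,0],[0,0,0.7],-1],
    [[0,0,0],[0,0,0.6],-1],
    [[0,0,0],[0,0,0.5],-1],
    [[0,0,0],[0,0,0.2],-1],
  ],
)

```text
time: 43.52
eef_pos: [0.6235, 0.0503, 0.0755]
eef_rot: [0.641, 0.768, -0.002, -0.002]
ft_force: [-0.8, -0.8, -0.7]
width: 0.0004
gripper_force: 0.0
```

>>> arm_command(
  rows=[
    [[0,0,0],[0,0,0],-1],
    [[0,0,0],[-0.1,0,0],-1],
    [[0,0,0],[-0.1,0,0],-1],
    [[0,0,0],[-0.1,0,0],-1],
    [[0,0,0],[-0.1,0,0],-1],
  ],
)

```text
time: 43.93
eef_pos: [0.6305, 0.0345, 0.0812]
eef_rot: [0.641, 0.768, 0.001, 0.001]
ft_force: [1.4, 1.4, 0.1]
width: 0.0004
gripper_force: 0.8
```

>>> arm_command(
  rows=[
    [[0,0,0],[-0.1,0,0],-1],
    [[0,0,0],[-0.08,0,0],-1],
    [[0,0,0],[-0.05,0,0],-1],
    [[0,0,0],[0,0,0],-1],
    [[0,0,0],[0,0,0],-1],
  ],
)

```text
time: 44.35
eef_pos: [0.6305, 0.0251, 0.0792]
eef_rot: [0.641, 0.768, -0.0, 0.0]
ft_force: [0.4, 0.9, 0.5]
width: 0.0003
gripper_force: 0.4
```

```bash
python3 - <<'E'
from h import *
o=st();print(pol(o["eef_pos"]),RP.T@o["ft_force"][:2])
E
```

```text
44.35 [0.6305 0.0251 0.0792] [[-0.179, 0.984, 0.0], [0.984, 0.179, -0.0], [-0.0, -0.0, -1.0]] [0.4 0.9 0.5] 0.0003 0.4 [ 0.    0.32  1.84 -0.    0.98 -0.18]
[ 0.06432338 -0.00731651] [0.57519859 0.82393823]
```

>>> arm_command(
  rows=[
    [[0,0,0],[-0.05,0,0],-1],
    [[0,0,0],[-0.03,0,0],-1],
    [[0,0,0],[0,0,0],-1],
    [[0,0,0],[0,0,0],-1],
    [[0,0,0],[0,0,0],-1],
  ],
)

```text
time: 44.77
eef_pos: [0.6307, 0.0224, 0.0788]
eef_rot: [0.641, 0.768, -0.0, -0.0]
ft_force: [-0.7, 1.7, 0.5]
width: 0.0003
gripper_force: 0.6
```

>>> arm_command(
  rows=[
    [[0,0,0],[-0.03,0,0],-1],
    [[0,0,0],[-0.03,0,0],-1],
    [[0,0,0],[0,0,0],-1],
    [[0,0,0],[0,0,0],-1],
    [[0,0,0],[0,0,0],-1],
  ],
)

```text
time: 45.18
eef_pos: [0.6308, 0.0214, 0.0788]
eef_rot: [0.641, 0.768, 0.0, -0.001]
ft_force: [-1.1, 6.4, 1.2]
width: 0.0004
gripper_force: 2.7
```

Force is up at the back stop. I retreat forward and up, then look.

>>> arm_command(
  rows=[
    [[0,0,0],[0.3,0,0],-1],
    [[0,0,0],[0,0,-0.8],-1],
    [[0,0,0],[0,0,-0.9],-1],
    [[0,0,0],[0,0,-0.9],-1],
    [[0,0,0],[0,0,-0.9],-1],
  ],
)

```text
time: 45.6
eef_pos: [0.6288, 0.0318, 0.2201]
eef_rot: [0.641, 0.768, -0.001, -0.0]
ft_force: [0.6, 0.5, -0.6]
width: 0.0007
gripper_force: 0.0
```

>>> arm_command(
  rows=[
    [[0,0,0],[-0.5,-0.8,-0.3],-1],
    [[0,0,0],[-0.5,-0.8,-0.3],-1],
    [[0,0,0],[-0.5,-0.8,-0.3],-1],
    [[0,0,0],[-0.5,-0.8,-0.3],-1],
    [[0,0,0],[0,0,0],-1],
  ],
)

```text
time: 46.02
eef_pos: [0.515, -0.0733, 0.2699]
eef_rot: [0.642, 0.767, -0.001, 0.002]
ft_force: [1.1, -0.3, -0.7]
width: 0.0005
gripper_force: 0.0
```

```bash
python3 - <<'E'
from h import *
o=st()
c=viewer.camera("wrist");s=viewer.camera("scene");d=viewer.camera("side")
for q in("lever_tip","paddle_press"):print(q,[(np.round(e["xy"]),round(e["confidence"],2),pol(atz(c,e["xy"],.085)).round(4)) for e in viewer.pinpoint(c,q)])
b=[viewer.pinpoint(x,"bob_center") for x in(s,d)];print([[(e["xy"],e["confidence"]) for e in x] for x in b])
if b[0] and b[1]:print(tri([(s,b[0][0]["xy"]),(d,b[1][0]["xy"])]))
a=cv2.resize(c["img"],(400,300));e=cv2.resize(s["img"][120:340,60:500],(400,200));f=cv2.resize(d["img"][100:350,120:420],(400,300))
cv2.imwrite("pics/fin.png",np.hstack([np.vstack([a,e]),np.vstack([f,np.zeros((200,400,3),np.uint8)])])[...,::-1])
E
```

```text
46.02 [ 0.515  -0.0733  0.2699] [[-0.176, 0.984, 0.002], [0.984, 0.176, -0.004], [-0.004, 0.001, -1.0]] [ 1.1 -0.3 -0.7] 0.0005 0.0 [-0.19 -0.05  1.89 -0.    1.3  -0.36]
lever_tip [(array([414., 128.]), 0.73, array([ 0.0566, -0.0284]))]
paddle_press [(array([392., 173.]), 0.55, array([ 0.0397, -0.0714])), (array([487.,  13.]), 0.22, array([0.1151, 0.0733]))]
[[([429.3, 231.9], 0.52)], [([193.5, 296.2], 0.67), ([186.5, 280.8], 0.63)]]
[0.56757571 0.32430392 0.03717396]
```

View pics/fin.png

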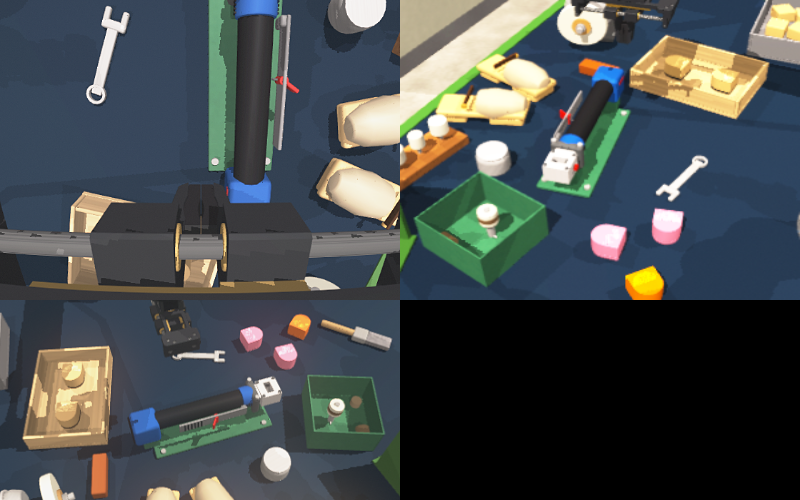

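The lever is back with its tip where it started, and the paddle is out. The two heels lie in the crate, the bob stands in the bin below the rim, and the wax bar and tin are unmoved. I hand in.

```bash
python3 -c "
from plant import hand_in
print(hand_in())"
```

```text
the job is handed in; nothing more can be done
None
```

The job is handed in (no verdict returned): the bob is in the scrap bin, both heels are in the crate, the polisher ran for about three seconds and is locked off again, and the wax tin and bar were not touched.

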